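# Nip a basket base in the cam clamp of the sloping board

### The arm

A 6-joint arm with a two-finger parallel gripper is mounted at the origin on the work surface. World frame = base frame: x ahead of the robot, y to its left, z up, the work surface at z = 0. Lengths are in m, angles in rad, forces in N, time in s.
With the tool pointing down it reaches from about 0.325 to 0.9 m from the base axis. Payload 6.1 kg.
Tool frame: the origin (TCP) lies midway between the tips of the shut fingers; the grasp point (between the pads) lies 19 mm behind it; x points along the fingers, y is the direction in which the jaws open and shut, and the axes are right-handed (so a half turn about x gives the same grasp; the last joint's range is limited). The gripper opens to 87 mm and grips with 3 to 60 N. Pads are 19 mm wide; open, the fingers measure 117 mm over their backs; the gripper's body (75 mm by 190 mm) begins 51 mm behind the grasp point.
Start: joints at [-1.405, 0.22, 1.526, -0, 1.395, -0.126], TCP at [0.18, -0.599, 0.195] pointing down, gripper open.
Joint ranges: [-2.98, 2.98], [-0.91, 2.08], [0.09, 2.57], [-1.24, 4.39], [0.2, 2.65], [-2.68, 2.68]. Speed limits (rad/s): [2.57, 2.57, 3.01, 3.14, 3.14, 3.14].

### API

Orientations are given as a unit quaternion [x, y, z, w].
In Python, from rig import telemetry, eyes, order gives the robot as it stands.
- The arm moves only by the tool arm_command, never from a script. Its argument "rows" is a list of rows, each a list of 3 entries, a list of its own where there are three numbers: the turn, a rotation vector about the tool's x, y, z in degrees, then the shift along the tool's x, y, z in mm, then the opening, from 0 (shut) to 1 (fully open). In form: [[[rx, ry, rz], [x, y, z], fingers], ...]. A call has 1 to 20 rows; each row is the pose to reach, as a shift and turn from the pose commanded when the call began, along the tool's axes at that moment; what a row does not reach only later rows make up. A row lasts 1/10 s, in which the tool goes at most 50 mm and 8.59 degrees, less where a joint would pass 70% of its speed; a pose out of reach is approached as far as the arm can. A call with a gripper value outside its range is refused whole. The fingers move at their own pace and stop on an object; "grip_force" is the grip in N (left out, the last holds). Time passes only in rows, so rows that repeat a pose let the fingers close. It gives the time, the measured TCP pose, the force and the opening at its end, in the units of the state.
- telemetry.read_state(): the state, without advancing time (a new reading comes with each control period).
- eyes.grab_frame(name): name is "side" or "top"; returns the picture (400x640x3 uint8, blue, green, red); there is no depth.
- eyes.camera_model(name): a dict with "K" (3x3 intrinsics, pixels), "world_from_camera" (4x4, takes a point from camera to world coordinates). Camera axes: x right, y up, looking along -z (the intrinsics and any distortion apply to the point x, -y, -z); pixel columns grow to the right and rows downward; lengths in m; the calibration is good to about 2 mm. A picture is of the moment at which its call begins. camera_model takes no time and is no camera call.
- order.hand_in(): hands the job in, once; it reports no verdict.
The state is a dict: "clock": time; "joint_pos": joint angles; "qd": joint speeds; "joint_efforts": joint torques, N m; "tool_pos": TCP position; "tool_rot": TCP orientation; "force": force on the tool from outside, world axes, zero at the start; "ft_torque": the same for the moment, N m; "grip_width": opening from 0.0 (shut) to 1.0 (fully open).
Only numpy, scipy, OpenCV 4.12 (cv2) and the standard library are available. Lean on these libraries where they do the work, as an engineer would, in place of code of your own. Each camera call takes 0.05 s, during which the arm holds its last target.

### The job

Set up the drilled basket base for staking: lay it flat on the sloping work board, lengthwise between the rubber-lined fence and the cam and with its long edge against both bench dogs, setting it down before you let go rather than dropping it. Then swing the red cam lever just far enough to take up the gap and nip the base snugly against the liner, so that the rubber gives about 2 mm; do not force it, or the cam will crush the liner. Leave the lever holding the base by itself, and do not shove the hammer, bodkin or jar about.

Things in the scene. Friction and masses are not known exactly. Their poses are not given: they have to be found in the camera images.
- base: Loose pale wooden basket base, a rectangular board 60 x 170 x 18 mm with small dark stake holes all round its edge, about 0.13 kg, lying flat on the bench at the start to the robot's right. Origin: centre of its underside; x along its 60 mm width (grip it across this, from above), y along its 170 mm length, z out of its upper face. It is the same either way round and either face up.
- base_center (a point): The middle of the basket base (half way through its 18 mm thickness).
- workboard: Fixed plywood board, 20 mm thick, on a low easel, sloping 30 degrees so that it faces the robot and up. Frame tilted with it: x up the slope, y level, to the robot's left, z square out of its face. Origin: on the face, midway between the two bench dogs, on the line that a part resting on them touches. It spans x -110 to +185, y -165 to +235 mm; lower edge 15 mm above the bench.
- dog_left (a point): Top centre of the left bench dog, a round dark wooden peg 20 mm across and 24 mm high, centred at x -10, y +62 mm in the board frame. The base, resting on both dogs, has its middle at x +30, z +9 mm. A finger can pass between the dogs.
- dog_right (a point): Top centre of the right bench dog, the same, at x -10, y -62 mm.
- liner_face (a point): Middle (board frame x +30, z +9 mm) of the face of the black rubber liner, which looks along the board's +y and takes one end of the base. The liner is 110 mm long up the slope and 25 mm high, on the front of a fixed wooden fence 34 mm thick, 190 mm long, 28 mm high (hand nuts to 39 mm). The fence's setting along y differs by a few mm from run to run.
- liner (a joint): How far the rubber liner is squeezed, in m: 0 when untouched; it gives like a spring of about 4 N per mm. Snug is about 0.002 (0.001 to 0.0036 is a good nip); more than 0.0042 is crushed.
- cam_pivot (a point): Pivot of the cam lever, on the board's face (board frame x +18, y +120, z 0 mm); the lever turns about the board's z through this point. A bolt head on it is 32 mm high.
- cam_disc (a point): Centre of the eccentric cam, a round dark wooden disc of 32 mm radius, 2 to 23 mm above the board, fixed to the lever with its centre 16 mm from the pivot. At lever angle t its rim reaches 32 + 16 sin(t - 0.45) mm from the pivot towards the liner (25 mm at t = 0, 48 mm at most): with the lever fully back the base has 10 to 18 mm of play end to end.
- cam_lever (a joint): Angle t of the cam lever, rad: 0 fully back, pointing straight down the slope (0 to 0.15 at the start). It grows, up to 1.9, as the lever swings towards the board's +y (clockwise seen from above the board); the cam then advances on the end of the base and drags it down onto the dogs. Stiff (0.3 N m, more as it clamps), so it stays where it is left, also when clamped.
- lever_grip (a point): On the axis of the lever's red round grip, 22 mm thick and 99 mm long (51 to 150 mm from the pivot), parallel to the board and 42 mm above its face; this point is 100 mm from the pivot. Its frame turns with the lever: -x points outward along the grip, z out of the board.
- hammer: Bystander: hammer with a wooden handle, 260 mm long, lying on the bench to the left of the easel. Origin under its middle, x along it.
- bodkin: Bystander: bodkin with a wooden handle (95 x 26 x 26 mm) and steel spike, 190 mm long in all, lying on the bench near the robot. Origin near its ferrule, on the bench; the spike points along x.
- jar: Bystander: lidded jar, 72 mm across, 85 mm high, standing on the bench at the right, farther out. Origin: centre of its foot.
There are look-alikes about, which are no part of the job. What is shaped like the base but blue or purple is not meant.

How it is judged:
On the way, in this order (a step that is already met when the one before it is completed fails the run):
1. the base is set down flat on the sloping board (within 0.1 rad), between fence and cam and within about 15 mm of the dogs, with the fingers still holding it (z of base_center in the frame of workboard between 0.004 and 0.013 m and angle between the z axis of base and the z axis of workboard, either way round below 0.1 rad and x of base_center in the frame of workboard between 0.024 and 0.045 m and y of base_center in the frame of workboard between -0.03 and 0.03 m and angle between the y axis of base and the y axis of workboard, either way round below 0.12 rad and contact force between the fingers and base above 0.5 N), for 0.1 s.
2. the base is let go and lies flat in its place on the board, the liner not yet squeezed (z of base_center in the frame of workboard between 0.004 and 0.013 m and angle between the z axis of base and the z axis of workboard, either way round below 0.1 rad and x of base_center in the frame of workboard between 0.024 and 0.045 m and y of base_center in the frame of workboard between -0.03 and 0.03 m and angle between the y axis of base and the y axis of workboard, either way round below 0.12 rad and contact force between the fingers and base below 0.05 N and value of joint liner below 0.0006 m), for 0.2 s.
At the end, for the whole second after the job is handed in: The base lies flat on the sloping board (within 3 mm and 0.06 rad), its long edge against both dogs (middle 25.5 to 34 mm up the slope from their line, turned less than 0.05 rad), held by the cam with more than 2 N so that the liner is squeezed by 1.0 to 3.6 mm, and everything is at rest (x of base_center in the frame of workboard between 0.0255 and 0.034 m and z of base_center in the frame of workboard between 0.006 and 0.012 m and angle between the y axis of base and the y axis of workboard, either way round below 0.05 rad and angle between the z axis of base and the z axis of workboard, either way round below 0.06 rad and value of joint liner between 0.001 and 0.0036 m and contact force between cam_lever and base above 2 N and linear speed of base below 0.01 m/s and velocity of joint cam_lever below 0.05 rad/s); the robot touches nothing.
It fails at once if the cam is overrun: the liner is crushed by more than 4.2 mm (value of joint liner above 0.0042 m).
It fails at once if hammer, bodkin or jar shoved by more than 40 mm (distance of any of hammer, bodkin, jar from where it was at the start of the episode above 0.04 m).
It also fails if it takes over 56 s, if anything falls off the work surface, if the arm or the gripper's body presses on something with over 40 N, if the wrist force passes 120 N, or if a joint passes its speed limit or range.

## Working session

There is one attempt and no reset: what is moved stays moved. The work goes in short steps, Python scripts to look and compute and a tool call to move; the robot and the scene stay as the last step left them, time stands still between calls to the robot, and variables do not carry over. Pictures are saved under pics/ and viewed, and the job is handed in when it is done.

Besides the shell and the picture viewer there is one more tool, called after "Request:" as name(argument=value, ...), one argument or row to a line, values as JSON. arm_command: Moves the arm, as the interface text tells. Its arguments: {"type":"object","properties":{"rows":{"type":"array"},"grip_force":{"type":"number"}},"required":["rows"]}

```bash
ls; mkdir -p pics; python3 - <<'E'
from rig import telemetry, eyes
import cv2
print(telemetry.read_state())
for n in("side","top"):
    f=eyes.grab_frame(n); cv2.imwrite(f"pics/{n}0.png",f)
    m=eyes.camera_model(n); print(n,m)
E
```

```text
pics
{'clock': 0.0, 'joint_pos': array([-1.40510514e+00,  2.21220164e-01,  1.52759990e+00,  1.76818875e-05,
        1.39469532e+00, -1.26099211e-01]), 'qd': array([ 3.31069867e-04,  4.23111622e-05, -1.64285528e-03,  7.64250106e-04,
       -8.90010618e-04,  8.19059665e-04]), 'joint_efforts': array([ 5.29854588e-04, -4.94609463e+01, -3.87372994e+01,  6.99240435e-02,
        5.74387203e-02, -1.51489667e-04]), 'tool_pos': array([ 0.17968442, -0.59791839,  0.19364694]), 'tool_rot': array([-0.69958713, -0.10347653,  0.69960173, -0.10211698]), 'force': array([-0.2623463 ,  0.28614214, -0.15337475]), 'ft_torque': array([-0.03040231,  0.01563608, -0.06227496]), 'grip_width': 0.9992832696528602}
side {'K': array([[496.3781066 ,   0.        , 321.71405347],
       [  0.        , 496.3781066 , 202.6437499 ],
       [  0.        ,   0.        ,   1.        ]]), 'world_from_camera': array([[-0.91688185,  0.27949498, -0.28497407,  0.0821744 ],
       [-0.39913003, -0.6505208 ,  0.64615626,  0.91987955],
       [-0.00478413,  0.70619066,  0.70800556,  1.14674609],
       [ 0.        ,  0.        ,  0.        ,  1.        ]])}
top {'K': array([[406.28991031,   0.        , 315.92385004],
       [  0.        , 406.28991031, 201.47455322],
       [  0.        ,   0.        ,   1.        ]]), 'world_from_camera': array([[-1.66546343e-03,  9.96256684e-01, -8.64282748e-02,
         4.15652232e-01],
       [-9.99940695e-01, -7.28945264e-04,  1.08662133e-02,
        -4.11754355e-03],
       [ 1.07625362e-02,  8.64412464e-02,  9.96198815e-01,
         1.29223744e+00],
       [ 0.00000000e+00,  0.00000000e+00,  0.00000000e+00,
         1.00000000e+00]])}
```

View pics/top0.png

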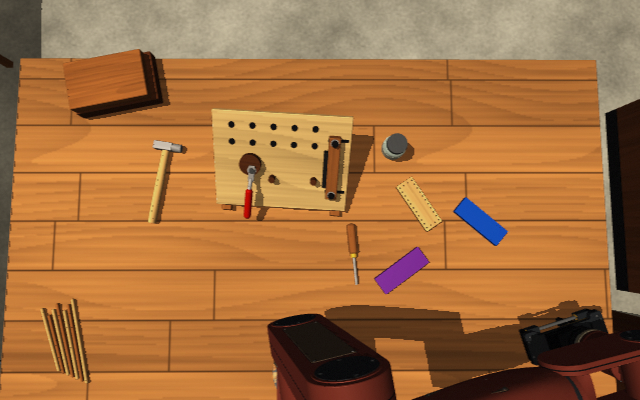

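View pics/side0.png

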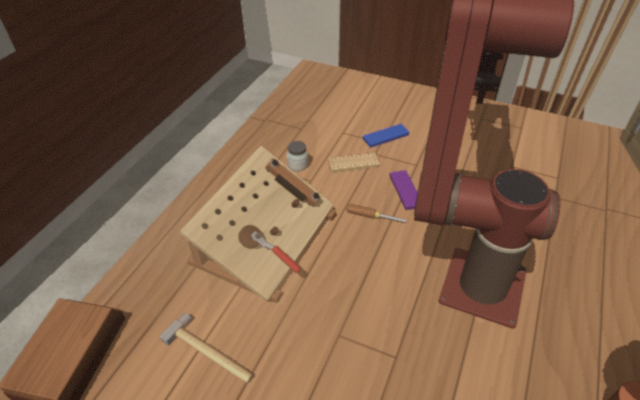

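The top view shows the pale base near (419,204), the board spanning (212,109) to (353,212), the red grip near (248,204) and the fence near (334,168). I'll zoom in to pick points.

```bash
python3 - <<'E'
import cv2
t=cv2.imread("pics/top0.png"); s=cv2.imread("pics/side0.png")
cv2.imwrite("pics/top0z.png",cv2.resize(t[100:222,205:360],None,fx=5,fy=4.9,interpolation=cv2.INTER_CUBIC)[:598])
cv2.imwrite("pics/side0z.png",cv2.resize(s[140:305,175:345],None,fx=3.6,fy=3.6,interpolation=cv2.INTER_CUBIC))
E
```

```text
(no output)
```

View pics/top0z.png

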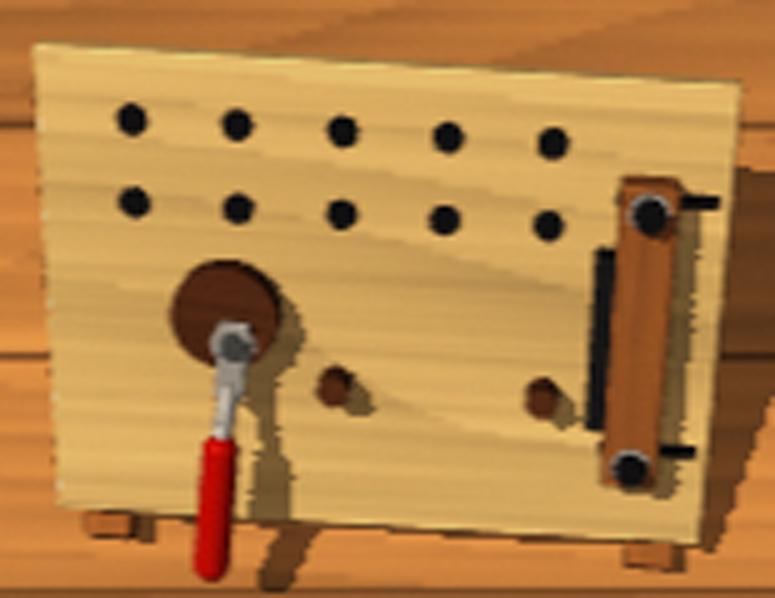

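View pics/side0z.png

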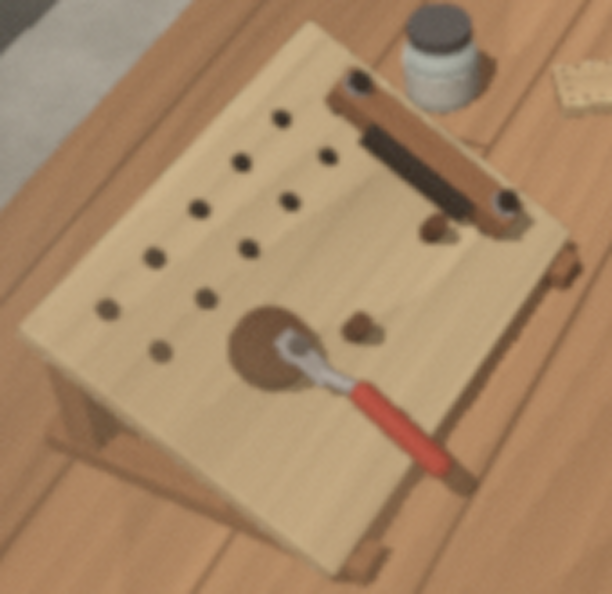

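```bash
cat > h.py <<'E'
import numpy as np, cv2
from scipy.spatial.transform import Rotation as R
from scipy.optimize import least_squares
from rig import telemetry, eyes
CM={n:eyes.camera_model(n) for n in("side","top")}
def proj(n,P):
    P=np.atleast_2d(P); M=np.linalg.inv(CM[n]["world_from_camera"]); c=P@M[:3,:3].T+M[:3,3]
    q=np.c_[c[:,0],-c[:,1],-c[:,2]]@CM[n]["K"].T
    return q[:,:2]/q[:,2:]
def ray(n,uv):
    M=CM[n]["world_from_camera"]; d=np.linalg.inv(CM[n]["K"])@np.array([uv[0],uv[1],1.])
    return M[:3,3],M[:3,:3]@np.array([d[0],-d[1],-d[2]])
def onplane(n,uv,p0,nrm):
    o,d=ray(n,uv); return o+d*(np.dot(p0-o,nrm)/np.dot(d,nrm))
def onz(n,uv,z): return onplane(n,uv,np.array([0,0,z]),np.array([0,0,1.]))
def tri(a,b):
    (o1,d1),(o2,d2)=ray("top",a),ray("side",b)
    s=np.linalg.lstsq(np.c_[d1,-d2],o2-o1,rcond=None)[0]
    p,q=o1+d1*s[0],o2+d2*s[1]; return (p+q)/2,np.linalg.norm(p-q)
def zt(u,v): return ((u+.5)/5-.5+205,(v+.5)/4.9-.5+100)
def zs(u,v): return ((u+.5)/3.6-.5+175,(v+.5)/3.6-.5+140)
def boardR(yaw,p=np.pi/6): return (R.from_euler('z',yaw)*R.from_euler('y',-p)).as_matrix()
E
python3 - <<'E'
from h import *
C=np.array([[.185,.235,0],[.185,-.165,0],[-.11,-.165,0],[-.11,.235,0]])
T=np.array([zt(33,43),zt(740,84),zt(699,541),zt(57,503)])
S=np.array([zs(20,327),zs(312,20),zs(570,232),zs(335,577)])
for a,b,c in zip(T,S,C): print(tri(a,b))
def f(p):
    W=C@boardR(p[3],p[4]).T+p[:3]
    return np.r_[(proj("top",W)-T).ravel(),(proj("side",W)-S).ravel(),(p[4]-np.pi/6)*1e4]
r=least_squares(f,[.5,0,.1,0,.52]); print(r.x,np.round(r.fun,1))
p=r.x; Rb=boardR(p[3]); np.savez("board.npz",R=Rb,t=p[:3])
# test points
B=lambda q: np.array(q)@Rb.T+p[:3]
for nm,q in dict(dl=[-.01,.062,.024],dr=[-.01,-.062,.024],piv=[.018,.12,.032]).items():
    a=proj("top",B(q))[0];b=proj("side",B(q))[0]
    print(nm,B(q),((a[0]-205+.5)*5,(a[1]-100+.5)*4.9),((b[0]-175+.5)*3.6,(b[1]-140+.5)*3.6))
# expected z: 15mm + ...
print("lower edge z", B([-.11,0,0])[2], B([-.11,0,-.02])[2])
E
```

```text
(array([0.77298298, 0.27605867, 0.17764859]), np.float64(0.002860718439936124))
(array([ 0.74808962, -0.12032076,  0.17923604]), np.float64(0.005064352367300887))
(array([ 0.49732272, -0.10692378,  0.03022611]), np.float64(0.00226957781124611))
(array([0.52079761, 0.29227255, 0.02854038]), np.float64(0.004872469572501904))
[ 0.60061715  0.05175189  0.08401763 -0.05932066  0.52359935] [ 0.1  0.1  1.   0.2  0.2  0.9  0.3  1.1 -1.1  0.2 -1.2 -0.1  0.1  0.3
 -0.4 -0.1  0. ]
dl [0.58366896 0.11486769 0.09980224] (np.float64(333.71523997083386), np.float64(393.2244887602457)) (np.float64(360.097435228407), np.float64(323.3891577349368))
dr [ 0.57631751 -0.0089142   0.09980224] (np.float64(543.0817304514204), np.float64(405.26979773822706)) (np.float64(436.71349747123287), np.float64(223.73900332945286))
piv [0.60732064 0.17156521 0.12073044] (np.float64(232.90170742090368), np.float64(348.8002792735717)) (np.float64(296.1344681847173), np.float64(346.91153680598023))
lower edge z 0.029017626575446175 0.011697118499757395
```

```bash
python3 - <<'E'
from h import *
t=cv2.imread("pics/top0.png"); s=cv2.imread("pics/side0.png")
cv2.imwrite("pics/b0.png",np.vstack([cv2.resize(t[165:245,380:460],(480,480)[::1],interpolation=cv2.INTER_CUBIC)[:290*2],]))
cv2.imwrite("pics/b1.png",cv2.resize(s[120:200,320:400],(480,480),interpolation=cv2.INTER_CUBIC))
h=cv2.cvtColor(t,cv2.COLOR_BGR2HSV)
print(h[204,419],t[204,419],t[180,390],t[220,400],h[180,440],h[230,420])
E
```

```text
[ 18 156 227] [ 88 172 227] [ 62 135 211] [ 33  68 113] [ 14 177 219] [ 14 182 203]
```

View pics/b0.png

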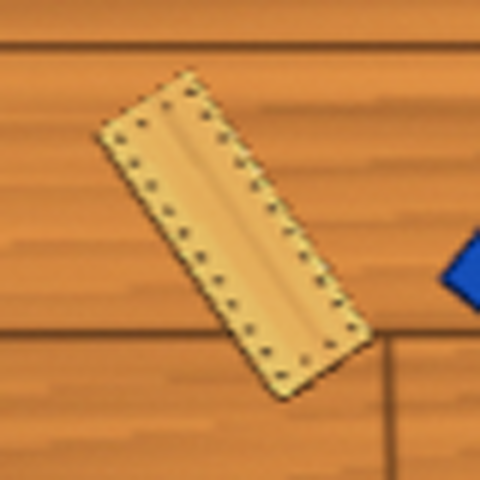

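View pics/b1.png

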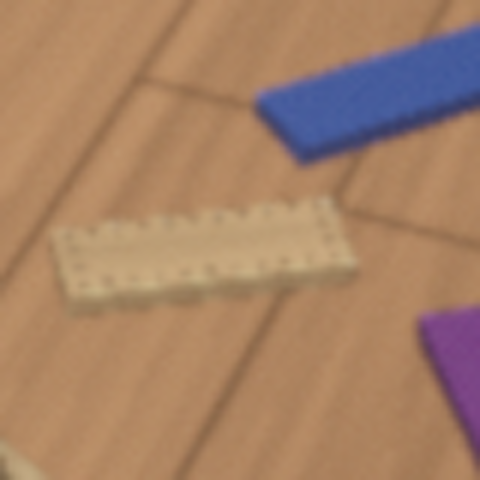

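```bash
python3 - <<'E'
from h import *
T=[(192,72),(96,134),(284,397),(373,334)];S=[(53,228),(72,296),(357,264),(328,198)]
T=[((u+.5)/6-.5+380,(v+.5)/6-.5+165) for u,v in T];S=[((u+.5)/6-.5+320,(v+.5)/6-.5+120) for u,v in S]
for a,b in zip(T,S): print(tri(a,b),onz("top",a,.018)[:2],onz("side",b,.018)[:2])
P=np.array([onz("top",a,.018) for a in T]);Q=np.array([onz("side",a,.018) for a in S])
for A in(P,Q):
    l=(A[0]+A[1]-A[2]-A[3])/2; w=(A[0]+A[3]-A[1]-A[2])/2
    print(A.mean(0),np.linalg.norm(l),np.linalg.norm(w),np.degrees(np.arctan2(l[1],l[0])),np.degrees(np.arctan2(-w[0],w[1])))
# blue, purple heights for z-bias
# tool pose
st=telemetry.read_state();print(R.from_quat(st["tool_rot"]).as_matrix().round(3),st["tool_pos"])
E
```

```text
(array([ 0.6036839 , -0.32109919,  0.02186466]), np.float64(0.002121315933875616)) [ 0.60526158 -0.3217113 ] [ 0.60445165 -0.32566631]
(array([ 0.57051825, -0.26992102,  0.02160414]), np.float64(0.0027601402305518427)) [ 0.57226379 -0.27021346] [ 0.57075702 -0.27414247]
(array([ 0.43208194, -0.36753766,  0.01536632]), np.float64(0.0036002933517318633)) [ 0.4337397  -0.36616591] [ 0.42961769 -0.36528346]
(array([ 0.46556622, -0.41382421,  0.01911922]), np.float64(0.002148493024506221)) [ 0.4666206  -0.41380923] [ 0.46495785 -0.41558571]
[ 0.51947142 -0.34297498  0.018     ] 0.16746896575064282 0.0595167409619902 34.156026513461875 -146.39620729849082
[ 0.51744605 -0.34516949  0.018     ] 0.1669863917971291 0.061510886546805386 32.82951479175548 -145.86400153526967
[[-0.     0.288 -0.958]
 [ 0.002 -0.958 -0.288]
 [-1.    -0.002 -0.   ]] [ 0.17967696 -0.59797917  0.19374812]
```

```bash
cat >> h.py <<'E'
def rel(Rt,pt,n=None):
    st=telemetry.read_state(); R0=R.from_quat(st["tool_rot"]); 
    rv=np.degrees((R0.inv()*R.from_matrix(Rt)).as_rotvec()); sh=R0.inv().apply(np.array(pt)-st["tool_pos"])*1e3
    print("turn",rv.round(2),"shift",sh.round(1),"rows>=",np.abs(np.linalg.norm(rv)/8.59).round(1),(np.linalg.norm(sh)/50).round(1))
def toolR(x,y):
    x=np.array(x)/np.linalg.norm(x); y=np.array(y)-np.dot(y,x)*x; y/=np.linalg.norm(y); return np.c_[x,y,np.cross(x,y)]
try:
    _b=np.load("board.npz"); Rb,tb=_b["R"],_b["t"]
except Exception: pass
def B(q): return Rb@np.array(q,float)+tb
def inB(p): return Rb.T@(np.array(p)-tb)
E
python3 - <<'E'
from h import *
a=np.radians(33.8)
rel(toolR([0,0,-1],[np.sin(a),-np.cos(a),0]),[.5185,-.344,.10])
print("jar",onz("top",(396,145),.085), "bodkin",onz("top",(352,242),.013))
E
```

```text
turn [-17.08  -0.03   0.1 ] shift [  94.1 -145.6 -397.5] rows>= 2.0 8.7
jar [ 0.69172617 -0.25986726  0.085     ] bodkin [ 0.39896973 -0.13101651  0.013     ]
```

Request:
arm_command(
  rows=[
    [[-17.1,0,0],[10,-145.6,-397.5],1],
    [[-17.1,0,0],[20,-145.6,-397.5],1],
    [[-17.1,0,0],[40,-145.6,-397.5],1],
    [[-17.1,0,0],[60,-145.6,-397.5],1],
    [[-17.1,0,0],[94,-145.6,-397.5],1],
    [[-17.1,0,0],[94,-145.6,-397.5],1],
    [[-17.1,0,0],[94,-145.6,-397.5],1],
    [[-17.1,0,0],[94,-145.6,-397.5],1],
    [[-17.1,0,0],[94,-145.6,-397.5],1],
    [[-17.1,0,0],[94,-145.6,-397.5],1],
    [[-17.1,0,0],[94,-145.6,-397.5],1],
    [[-17.1,0,0],[94,-145.6,-397.5],1],
    [[-17.1,0,0],[94,-145.6,-397.5],1],
    [[-17.1,0,0],[94,-145.6,-397.5],1],
    [[-17.1,0,0],[94,-145.6,-397.5],1],
  ],
  grip_force=20,
)

```text
clock: 1.6
tool_pos: [0.5182, -0.3457, 0.1012]
tool_rot: [0.677, 0.205, -0.677, 0.205]
force: [0.1, -0.2, 0.5]
grip_width: 0.999
```

```bash
python3 - <<'E'
from h import *
a=np.radians(33.8)
rel(toolR([0,0,-1],[np.sin(a),-np.cos(a),0]),[.5185,-.344,.004])
for n in("top","side"): cv2.imwrite(f"pics/{n}1.png",cv2.resize((eyes.grab_frame(n)[120:280,340:500] if n=="top" else eyes.grab_frame(n)[60:220,280:440]),None,fx=3.6,fy=3.6))
E
```

```text
turn [-0.06 -0.01 -0.04] shift [97.2 -1.3 -1.2] rows>= 0.0 1.9
```

View pics/side1.png

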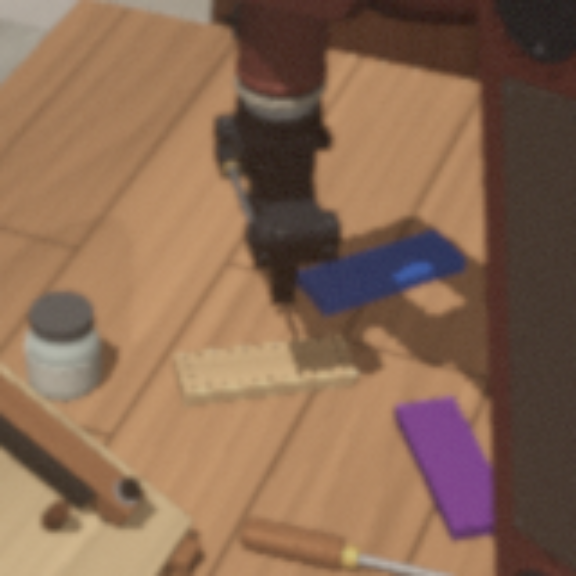

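The gripper hangs over the middle of the base, aligned across its width, with the jar well clear. I'll go down and grip.

Request:
arm_command(
  rows=[
    [[0,0,0],[40,-1,-1],1],
    [[0,0,0],[70,-1,-1],1],
    [[0,0,0],[90,-1,-1],1],
    [[0,0,0],[97,-1,-1],1],
    [[0,0,0],[97,-1,-1],1],
    [[0,0,0],[97,-1,-1],0.5],
    [[0,0,0],[97,-1,-1],0.5],
    [[0,0,0],[97,-1,-1],0.5],
    [[0,0,0],[97,-1,-1],0.5],
    [[0,0,0],[97,-1,-1],0.5],
    [[0,0,0],[97,-1,-1],0.5],
    [[0,0,0],[97,-1,-1],0.5],
  ],
  grip_force=20,
)

```text
clock: 2.9
tool_pos: [0.5189, -0.3433, 0.0038]
tool_rot: [-0.677, -0.206, 0.677, -0.206]
force: [-0.7, -0.3, -0.9]
grip_width: 0.519
```

```bash
python3 - <<'E'
from h import *
print(telemetry.read_state()["grip_width"])
cv2.imwrite("pics/side2.png",cv2.resize(eyes.grab_frame("side")[80:200,290:430],None,fx=4.5,fy=4.5))
E
```

```text
0.5191867394240717
```

View pics/side2.png

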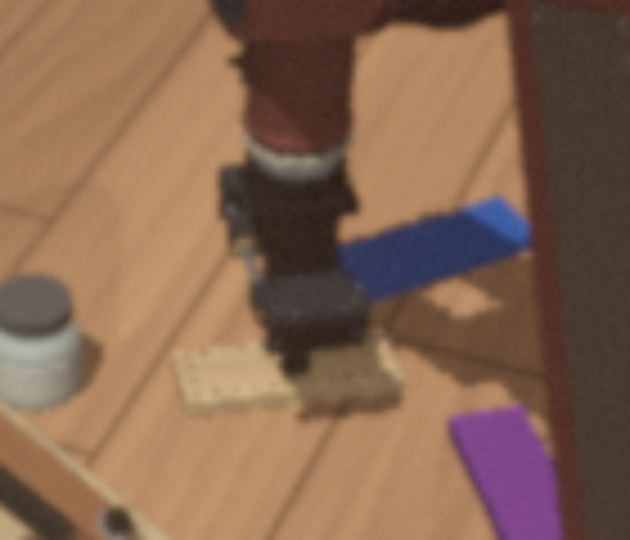

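```bash
python3 - <<'E'
from h import *
st=telemetry.read_state(); M=R.from_quat(st["tool_rot"]).as_matrix(); print(M.round(2))
for s in(-.03,0,.03):
  for b in (0,.03,.07):
    p=proj("side",st["tool_pos"]+M[:,1]*s-M[:,0]*b)[0]; print(s,b,((p-[290,80])*4.5).round())
E
```

```text
[[-0.    0.56 -0.83]
 [ 0.   -0.83 -0.56]
 [-1.   -0.    0.  ]]
-0.03 0 [291. 402.]
-0.03 0.03 [292. 373.]
-0.03 0.07 [295. 332.]
0 0 [282. 378.]
0 0.03 [284. 348.]
0 0.07 [286. 308.]
0.03 0 [274. 353.]
0.03 0.03 [275. 324.]
0.03 0.07 [277. 283.]
```

```bash
python3 - <<'E'
from h import *
cv2.imwrite("pics/side3.png",cv2.convertScaleAbs(cv2.resize(eyes.grab_frame("side")[135:185,320:390],None,fx=10,fy=10,interpolation=cv2.INTER_CUBIC),alpha=1.8))
cv2.imwrite("pics/top3.png",cv2.convertScaleAbs(cv2.resize(eyes.grab_frame("top")[160:250,370:480],None,fx=6,fy=6,interpolation=cv2.INTER_CUBIC),alpha=1.8))
E
```

```text
(no output)
```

View pics/side3.png

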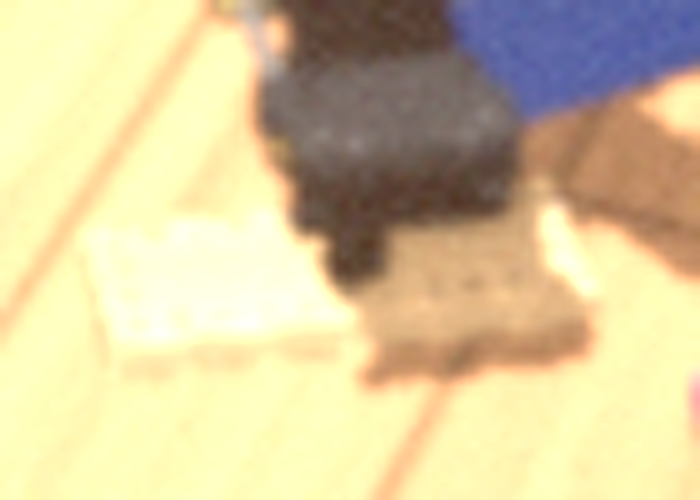

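View pics/top3.png

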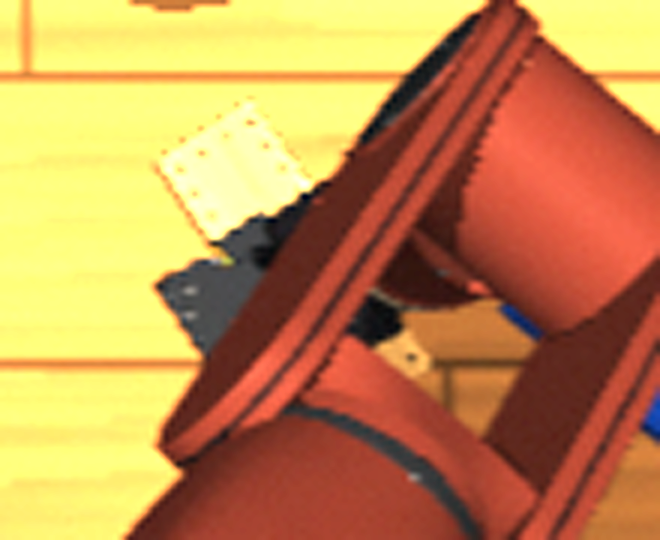

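Request:
arm_command(
  rows=[
    [[0,0,0],[0,0,0],0.3],
    [[0,0,0],[0,0,0],0.3],
    [[0,0,0],[0,0,0],0.3],
    [[0,0,0],[0,0,0],0.3],
  ],
  grip_force=20,
)

```text
clock: 3.45
tool_pos: [0.5189, -0.3434, 0.0037]
tool_rot: [-0.677, -0.206, 0.677, -0.206]
force: [-0.5, -0.0, -0.4]
grip_width: 0.312
```

```bash
python3 - <<'E'
from h import *
print(telemetry.read_state()["force"])
cv2.imwrite("pics/side4.png",cv2.convertScaleAbs(cv2.resize(eyes.grab_frame("side")[100:185,310:400],None,fx=6.5,fy=6.5,interpolation=cv2.INTER_CUBIC),alpha=1.5))
E
```

```text
[-0.52526397 -0.00879515 -0.37584243]
```

View pics/side4.png

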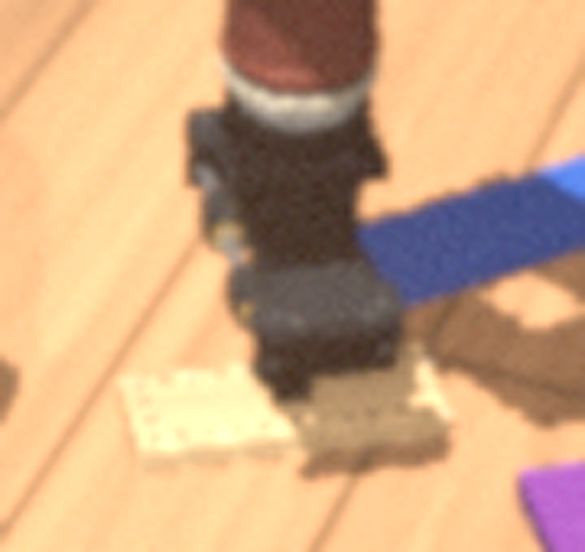

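Request:
arm_command(
  rows=[
    [[0,0,0],[-30,0,0],0],
    [[0,0,0],[-60,0,0],0],
    [[0,0,0],[-60,0,0],0],
    [[0,0,0],[-60,0,0],0],
    [[0,0,0],[-60,0,0],0],
    [[0,0,0],[-60,0,0],0],
  ],
)

```text
clock: 4.1
tool_pos: [0.5179, -0.3426, 0.0621]
tool_rot: [-0.676, -0.207, 0.677, -0.205]
force: [-0.2, -1.0, -0.0]
grip_width: 0.002
```

```bash
python3 - <<'E'
from h import *
st=telemetry.read_state(); print(st); M=R.from_quat(st["tool_rot"]).as_matrix()
f=eyes.grab_frame("side")
o=[310,80]
g=cv2.convertScaleAbs(cv2.resize(f[80:185,310:400],None,fx=5.5,fy=5.5,interpolation=cv2.INTER_CUBIC),alpha=1.5)
for b,c in((0,(0,0,255)),(.019,(0,255,0)),(.07,(255,255,0))):
    p=(proj("side",st["tool_pos"]-M[:,0]*b)[0]-o)*5.5; print(b,p); cv2.circle(g,tuple(int(v) for v in p),4,c,-1)
cv2.imwrite("pics/side5.png",g)
E
```

```text
{'clock': 4.1, 'joint_pos': array([-7.11318383e-01,  3.36621685e-01,  1.64560661e+00, -1.71852152e-05,
        1.16221315e+00,  2.69281167e-01]), 'qd': array([ 0.0007344 ,  0.00158934, -0.00256658, -0.00052805,  0.00015435,
       -0.00043441]), 'joint_efforts': array([ 3.42463827e-03, -5.18730390e+01, -3.55699325e+01,  7.71815563e-02,
        1.08890675e-02,  8.25452184e-05]), 'tool_pos': array([ 0.51788019, -0.34256699,  0.06207426]), 'tool_rot': array([-0.67599621, -0.20650081,  0.67708311, -0.20480477]), 'force': array([-0.23125379, -0.96289572, -0.00733172]), 'ft_torque': array([-0.00470019, -0.01803666, -0.01817111]), 'grip_width': 0.0024320515068035607}
0 [239.59357579 391.53446011]
0.019 [240.79591558 367.61970412]
0.07 [244.11944729 301.51405743]
```

View pics/side5.png

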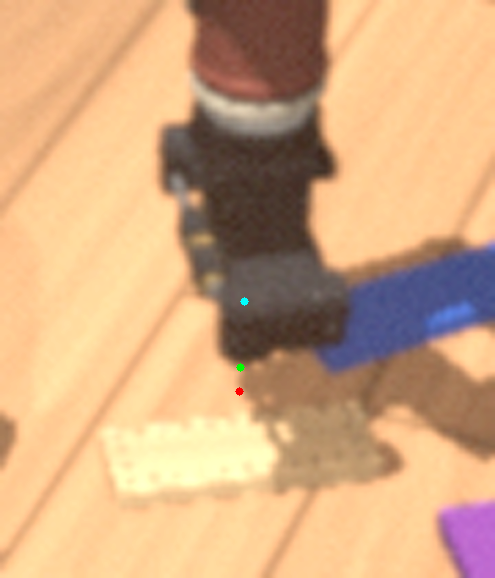

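The shut fingertips end about 25 mm above where the reported TCP projects. They also closed over the base at z=0.004 without touching it, so the pose reading and the real fingers disagree. I'll probe gently downward with the fingers open and watch the force.

Request:
arm_command(
  rows=[
    [[0,0,0],[0,0,0],1],
    [[0,0,0],[0,0,0],1],
    [[0,0,0],[0,0,0],1],
    [[0,0,0],[0,0,0],1],
    [[0,0,0],[0,0,0],1],
    [[0,0,0],[30,0,0],1],
    [[0,0,0],[50,0,0],1],
    [[0,0,0],[58,0,0],1],
    [[0,0,0],[60,0,0],1],
    [[0,0,0],[62,0,0],1],
    [[0,0,0],[64,0,0],1],
    [[0,0,0],[64,0,0],1],
  ],
)

```text
clock: 5.35
tool_pos: [0.5194, -0.3438, 0.0005]
tool_rot: [0.677, 0.205, -0.676, 0.206]
force: [1.1, 0.7, 0.4]
grip_width: 0.971
```

Request:
arm_command(
  rows=[
    [[0,0,0],[2,0,0],1],
    [[0,0,0],[4,0,0],1],
    [[0,0,0],[4,0,0],1],
  ],
)

```text
clock: 5.65
tool_pos: [0.5187, -0.3432, -0.0045]
tool_rot: [-0.676, -0.206, 0.677, -0.206]
force: [-0.6, -0.0, 0.2]
grip_width: 0.997
```

```bash
python3 - <<'E'
from h import *
st=telemetry.read_state(); print(st["tool_pos"],st["force"],st["joint_pos"])
cv2.imwrite("pics/side6.png",cv2.convertScaleAbs(cv2.resize(eyes.grab_frame("side")[80:185,310:400],None,fx=5.5,fy=5.5,interpolation=cv2.INTER_CUBIC),alpha=1.5))
E
```

```text
[ 0.51871203 -0.3432184  -0.00448358] [-0.633428   -0.01623456  0.18879327] [-7.11233966e-01  4.24885892e-01  1.67150738e+00 -2.59610489e-05
  1.04561922e+00  2.69272064e-01]
```

View pics/side6.png

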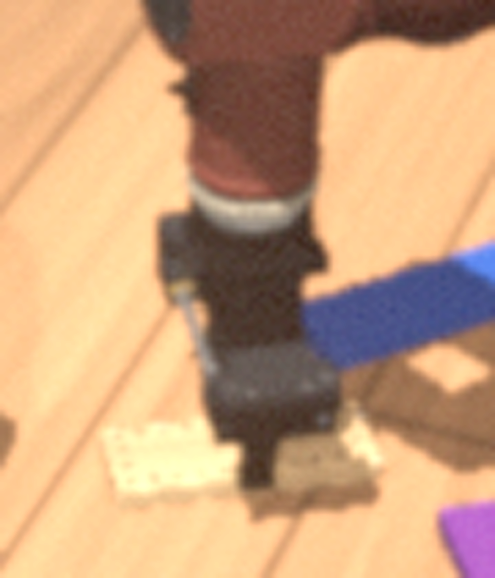

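```bash
python3 - <<'E'
from h import *
st=telemetry.read_state(); M=R.from_quat(st["tool_rot"]).as_matrix()
for z in(0,.01,.015,.02,.025,.03):
  p=st["tool_pos"]-M[:,1]*.045; p[2]=z
  print(z,(proj("side",p)[0]-[310,80])*5.5)
E
```

```text
0 [250.66177629 511.82120767]
0.01 [251.35480122 499.90172663]
0.015 [251.70346497 493.90498562]
0.02 [252.05357481 487.883373  ]
0.025 [252.40513976 481.83673372]
0.03 [252.75816891 475.76491144]
```

Request:
arm_command(
  rows=[
    [[0,0,0],[2,0,0],1],
    [[0,0,0],[4,0,0],1],
    [[0,0,0],[6,0,0],1],
    [[0,0,0],[8,0,0],1],
    [[0,0,0],[8,0,0],1],
  ],
)

```text
clock: 6.2
tool_pos: [0.5186, -0.3431, -0.0128]
tool_rot: [-0.676, -0.206, 0.677, -0.205]
force: [-0.2, -0.5, -0.6]
grip_width: 0.998
```

Request:
arm_command(
  rows=[
    [[0,0,0],[2,0,0],1],
    [[0,0,0],[4,0,0],1],
    [[0,0,0],[5,0,0],1],
    [[0,0,0],[5,0,0],1],
  ],
)

```text
clock: 6.6
tool_pos: [0.5187, -0.3433, -0.0175]
tool_rot: [-0.676, -0.206, 0.677, -0.206]
force: [0.7, -0.4, -0.3]
grip_width: 1.0
```

```bash
python3 - <<'E'
from h import *
st=telemetry.read_state(); print(st["tool_pos"],st["force"])
M=R.from_quat(st["tool_rot"]).as_matrix()
for z in(0,.005,.01,.015):
  p=st["tool_pos"]-M[:,1]*.045; p[2]=z
  print(z,(proj("side",p)[0]-[320,110])*7)
cv2.imwrite("pics/side7.png",cv2.convertScaleAbs(cv2.resize(eyes.grab_frame("side")[110:185,320:400],None,fx=7,fy=7,interpolation=cv2.INTER_CUBIC),alpha=1.5))
E
```

```text
[ 0.51872583 -0.34327965 -0.01751035] [ 0.68315326 -0.40790248 -0.28187729]
0 [249.04525747 441.41970831]
0.005 [249.48540956 433.8502134 ]
0.01 [249.92737965 426.24945341]
0.015 [250.37117904 418.61723426]
```

View pics/side7.png

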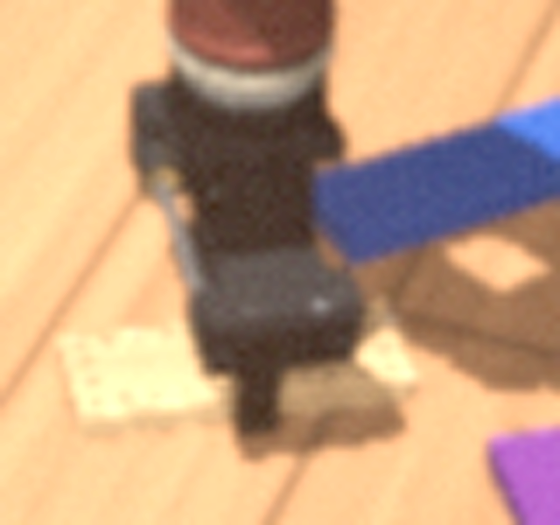

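Request:
arm_command(
  rows=[
    [[0,0,0],[1,0,0],1],
    [[0,0,0],[2,0,0],1],
    [[0,0,0],[2,0,0],0.5],
    [[0,0,0],[2,0,0],0.5],
    [[0,0,0],[2,0,0],0.5],
    [[0,0,0],[2,0,0],0.5],
    [[0,0,0],[2,0,0],0.5],
    [[0,0,0],[2,0,0],0.5],
  ],
  grip_force=20,
)

```text
clock: 7.45
tool_pos: [0.5189, -0.3434, -0.0192]
tool_rot: [0.677, 0.206, -0.677, 0.206]
force: [-1.0, 0.1, -0.9]
grip_width: 0.69
```

Held at 0.69, which is 60 mm. I'll lift, and meanwhile measure the liner and lever in the board frame.

Request:
arm_command(
  rows=[
    [[0,0,0],[-20,0,0],0.5],
    [[0,0,0],[-50,0,0],0.5],
    [[0,0,0],[-90,0,0],0.5],
    [[0,0,0],[-130,0,0],0.5],
    [[0,0,0],[-170,0,0],0.5],
    [[0,0,0],[-180,0,0],0.5],
    [[0,0,0],[-180,0,0],0.5],
  ],
)

```text
clock: 8.15
tool_pos: [0.52, -0.3444, 0.163]
tool_rot: [0.677, 0.204, -0.676, 0.207]
force: [0.0, 0.9, -1.6]
grip_width: 0.686
```

```bash
python3 - <<'E'
from h import *
st=telemetry.read_state(); print(st["tool_pos"],st["force"],st["grip_width"])
nz=Rb[:,2]
def onb(n,uv,h): return inB(onplane(n,uv,B([0,0,h]),nz))*1e3
print("liner top-front edge, top view:",[onb("top",zt(u,v),.025).round(1) for u,v in((595,250),(586,428))])
print("liner side view:",[onb("side",zs(u,v),.025).round(1) for u,v in((365,128),(452,216))])
print("grip top view:",[onb("top",zt(u,v),.042).round(1) for u,v in((219,440),(211,578))],"side",[onb("side",zs(u,v),.042).round(1) for u,v in((362,388),(442,468))])
print("cam disc top",[onb("top",zt(u,v),.023).round(1) for u,v in((223,314),)])
f=eyes.grab_frame("side");cv2.imwrite("pics/side8.png",f)
E
```

```text
[ 0.52003459 -0.34435516  0.16304596] [ 0.00191611  0.89519186 -1.56821198] 0.6864943954727526
liner top-front edge, top view: [array([ 89.4, -86.8,  25. ]), array([-23.1, -88.5,  25. ])]
liner side view: [array([ 85.7, -92.1,  25. ]), array([-16.7, -77.5,  25. ])]
grip top view: [array([-37.5, 126.9,  42. ]), array([-131.3,  133.2,   42. ])] side [array([-40.8, 118.4,  42. ]), array([-126. ,  129.8,   42. ])]
cam disc top [array([ 35.9, 126.7,  23. ])]
```

View pics/side8.png

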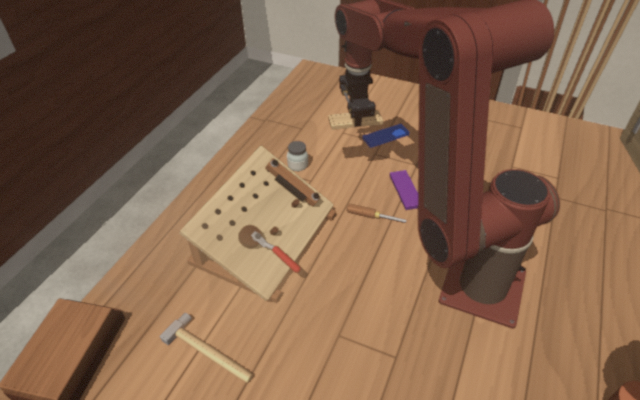

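```bash
python3 - <<'E'
from h import *
Rt=toolR(-Rb[:,2],Rb[:,0]); np.save("Rt.npy",Rt)
print(Rb.round(3),B([.038,.003,.11]))
rel(Rt,B([.038,.003,.11])+Rt[:,0]*.0192)
E
```

```text
[[ 0.865  0.059 -0.499]
 [-0.051  0.998  0.03 ]
 [ 0.5   -0.     0.866]] [0.57874283 0.0560563  0.19828042]
turn [-51.53  13.81  27.81] shift [ -21.3 -292.7 -279.7] rows>= 7.0 8.1
```

Request:
arm_command(
  rows=[
    [[0,0,0],[-40,-10,-10],0.5],
    [[-6,2,3],[-70,-40,-40],0.5],
    [[-12,4,7],[-70,-75,-75],0.5],
    [[-20,6,11],[-70,-110,-110],0.5],
    [[-28,8,15],[-70,-145,-140],0.5],
    [[-36,10,19],[-65,-180,-170],0.5],
    [[-43,12,23],[-55,-215,-205],0.5],
    [[-51.5,13.8,27.8],[-45,-250,-240],0.5],
    [[-51.5,13.8,27.8],[-35,-280,-270],0.5],
    [[-51.5,13.8,27.8],[-21.3,-292.7,-279.7],0.5],
    [[-51.5,13.8,27.8],[-21.3,-292.7,-279.7],0.5],
    [[-51.5,13.8,27.8],[-21.3,-292.7,-279.7],0.5],
    [[-51.5,13.8,27.8],[-21.3,-292.7,-279.7],0.5],
    [[-51.5,13.8,27.8],[-21.3,-292.7,-279.7],0.5],
    [[-51.5,13.8,27.8],[-21.3,-292.7,-279.7],0.5],
  ],
)

```text
clock: 9.7
tool_pos: [0.5888, 0.0543, 0.1827]
tool_rot: [0.623, 0.334, -0.372, 0.601]
force: [-0.2, -0.0, -0.2]
grip_width: 0.688
```

```bash
python3 - <<'E'
from h import *
st=telemetry.read_state(); Rt=np.load("Rt.npy")
rel(Rt,B([.038,.003,.11])+Rt[:,0]*.0192); print(st["joint_pos"].round(2),st["force"])
f=eyes.grab_frame("side")
g=cv2.resize(f[90:310,180:380],None,fx=2.7,fy=2.7,interpolation=cv2.INTER_CUBIC)
cv2.imwrite("pics/side9.png",g);cv2.imwrite("pics/side9raw.png",f)
f=eyes.grab_frame("top");cv2.imwrite("pics/top9.png",f)
E
```

```text
turn [-0.12  0.05 -0.02] shift [ 0.6 -1.  -1.1] rows>= 0.0 0.0
[-0.03 -0.27  2.13 -0.02  0.76  0.04] [-0.2021977  -0.02990554 -0.21934204]
```

View pics/side9.png

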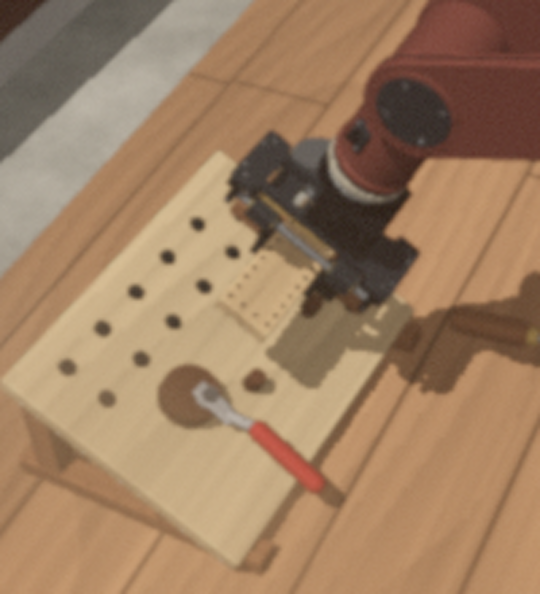

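View pics/top9.png

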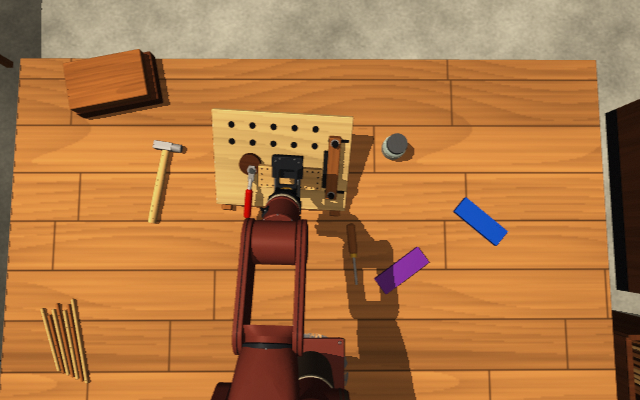

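```bash
python3 - <<'E'
from h import *
st=telemetry.read_state(); Rt=R.from_quat(st["tool_rot"]).as_matrix()
f=cv2.imread("pics/side9raw.png");t=cv2.imread("pics/top9.png")
cv2.imwrite("pics/side9z.png",cv2.resize(f[170:230,250:320],None,fx=8,fy=8,interpolation=cv2.INTER_CUBIC))
cv2.imwrite("pics/top9z.png",cv2.resize(t[145:210,240:350],None,fx=7,fy=7,interpolation=cv2.INTER_CUBIC))
# predicted corners of the top face (tool-x offset hypothesis)
for nm,u in(("toolx",st["tool_pos"]-Rt[:,0]*.0192),("worldz",st["tool_pos"]+[0,0,.0192])):
  for sx in(1,-1):
   for sy in(1,-1):
    p=u+Rt@np.array([-.018,sx*.03,-sy*.085]); 
    print(nm,"x"+"+-"[sx<0],"y"+"+-"[sy<0],"side",((proj("side",p)[0]-[250,170]+.5)*8).round(),"top",((proj("top",p)[0]-[240,145]+.5)*7).round(), inB(p).round(3))
E
```

```text
toolx x+ y+ side [ 90. 248.] top [124. 153.] [0.069 0.087 0.129]
toolx x+ y- side [345. -53.] top [574. 180.] [ 0.069 -0.083  0.129]
toolx x- y+ side [233. 363.] top [125. 299.] [0.009 0.087 0.129]
toolx x- y- side [476.  54.] top [564. 325.] [ 0.009 -0.083  0.129]
worldz x+ y+ side [ 64. 234.] top [125. 126.] [0.079 0.087 0.126]
worldz x+ y- side [321. -67.] top [576. 154.] [ 0.078 -0.083  0.126]
worldz x- y+ side [207. 348.] top [126. 273.] [0.019 0.087 0.126]
worldz x- y- side [452.  40.] top [566. 300.] [ 0.018 -0.083  0.126]
```

View pics/side9z.png

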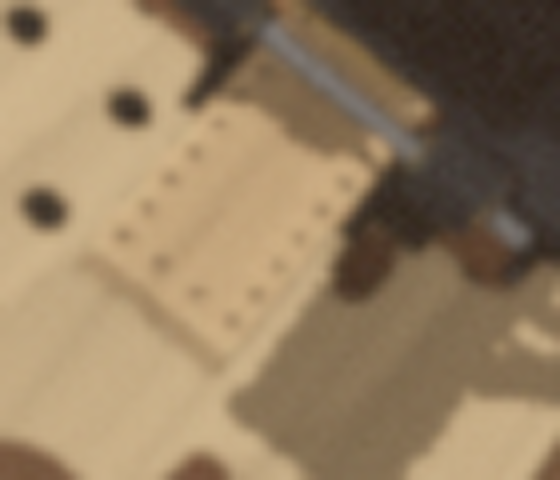

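View pics/top9z.png

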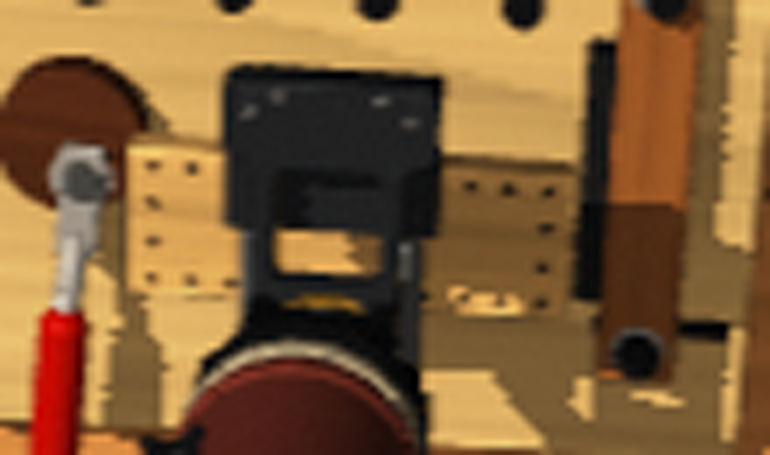

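The base is held tilted over the board. Its corners (top view, zoomed: (127,147), (572,165), (130,290), (565,310)) fit a finger offset along the tool axis, and the base sits about 3 mm up-slope of where I assumed. Now lowering.

Request:
arm_command(
  rows=[
    [[0,0,0],[40,-2,0],0.5],
    [[0,0,0],[70,-5,0],0.5],
    [[0,0,0],[90,-5,0],0.5],
    [[0,0,0],[100,-5,0],0.5],
    [[0,0,0],[100,-5,0],0.5],
    [[0,0,0],[100,-5,0],0.5],
  ],
)

```text
clock: 10.4
tool_pos: [0.6343, 0.0526, 0.0938]
tool_rot: [0.623, 0.335, -0.372, 0.601]
force: [0.3, 1.6, -0.8]
grip_width: 0.686
```

```bash
python3 - <<'E'
from h import *
st=telemetry.read_state(); Rt=R.from_quat(st["tool_rot"]).as_matrix()
print(inB(st["tool_pos"]-Rt[:,0]*.0192),Rt.T@st["force"])
f=eyes.grab_frame("side")
cv2.imwrite("pics/side10.png",cv2.resize(f[150:270,220:345],None,fx=4.9,fy=4.9,interpolation=cv2.INTER_CUBIC))
t=eyes.grab_frame("top");cv2.imwrite("pics/top10.png",cv2.resize(t[145:210,240:350],None,fx=7,fy=7,interpolation=cv2.INTER_CUBIC))
E
```

```text
[0.03394142 0.00287665 0.01088256] [ 0.83203829 -0.20999562 -1.5833347 ]
```

View pics/side10.png

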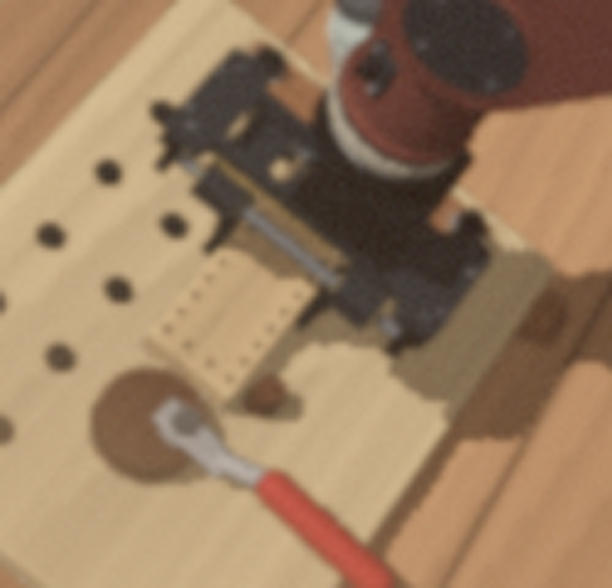

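View pics/top10.png

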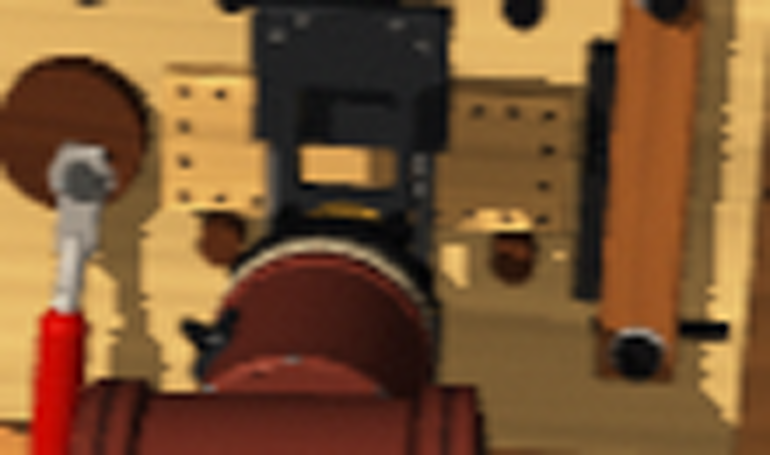

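Request:
arm_command(
  rows=[
    [[1.2,0,0],[2,0,0],0.5],
    [[1.2,0,0],[4,0,0],0.5],
    [[1.2,0,0],[6,0,0],0.5],
    [[1.2,0,0],[6,0,0],0.5],
  ],
)

```text
clock: 10.9
tool_pos: [0.6368, 0.0526, 0.0875]
tool_rot: [0.629, 0.331, -0.375, 0.595]
force: [-0.2, 0.8, -0.8]
grip_width: 0.69
```

```bash
cat > s.py <<'E'
from h import *
st=telemetry.read_state(); Rt=R.from_quat(st["tool_rot"]).as_matrix()
print(st["clock"],"B",(inB(st["tool_pos"]-Rt[:,0]*.0192)*1e3).round(1),"Ftool",(Rt.T@st["force"]).round(2),"T",st["ft_torque"].round(2),st["grip_width"])
E
python3 s.py
```

```text
10.9 B [33.   3.   4.2] Ftool [ 0.55 -0.6  -0.75] T [0.04 0.31 0.  ] 0.6895136567049845
```

Request:
arm_command(
  rows=[
    [[0,0,0],[1,0,0],0.5],
    [[0,0,0],[2,0,0],0.5],
    [[0,0,0],[2,0,0],0.5],
  ],
)

```text
clock: 11.2
tool_pos: [0.6376, 0.0525, 0.0865]
tool_rot: [0.629, 0.332, -0.376, 0.595]
force: [-9.7, -0.7, 8.9]
grip_width: 0.686
```

```bash
python3 s.py
```

```text
11.2 B [33.2  3.   2.9] Ftool [-12.5   -3.9    1.32] T [-0.05  0.99 -0.07] 0.6859977662376444
```

Board contact at 12 N. I'll ease off slightly and slide down-slope towards the dogs.

Request:
arm_command(
  rows=[
    [[0,0,0],[-0.6,0,0],0.5],
    [[0,0,0],[-0.6,-1,0],0.5],
    [[0,0,0],[-0.6,-2,0],0.5],
    [[0,0,0],[-0.6,-2,0],0.5],
  ],
)

```text
clock: 11.6
tool_pos: [0.6361, 0.0527, 0.0857]
tool_rot: [0.629, 0.331, -0.375, 0.595]
force: [1.3, 0.4, -0.7]
grip_width: 0.683
```

```bash
python3 s.py
```

```text
11.6 B [31.5  3.   3. ] Ftool [ 1.24  0.69 -0.49] T [-0.    0.22 -0.02] 0.6827082921947137
```

Request:
arm_command(
  rows=[
    [[0,0,0],[0.4,-1,0],0.5],
    [[0,0,0],[0.4,-2,0],0.5],
    [[0,0,0],[0.4,-3,0],0.5],
    [[0,0,0],[0.4,-3,0],0.5],
  ],
)

```text
clock: 12.0
tool_pos: [0.6351, 0.0528, 0.0852]
tool_rot: [0.629, 0.33, -0.374, 0.596]
force: [4.8, -0.2, 2.9]
grip_width: 0.683
```

```bash
python3 s.py; python3 - <<'E'
from h import *
f=eyes.grab_frame("side")
cv2.imwrite("pics/side11.png",cv2.resize(f[170:250,230:320],None,fx=6.5,fy=6.5,interpolation=cv2.INTER_CUBIC))
t=eyes.grab_frame("top");cv2.imwrite("pics/top11.png",cv2.resize(t[145:210,240:350],None,fx=7,fy=7,interpolation=cv2.INTER_CUBIC))
E
```

```text
12.0 B [30.3  3.1  3.1] Ftool [-0.08  5.65 -0.18] T [-0.16 -0.73  0.35] 0.6830550383603785
```

View pics/side11.png

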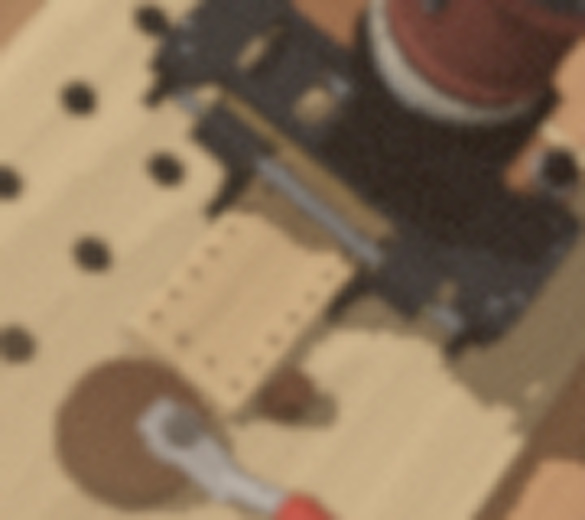

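View pics/top11.png

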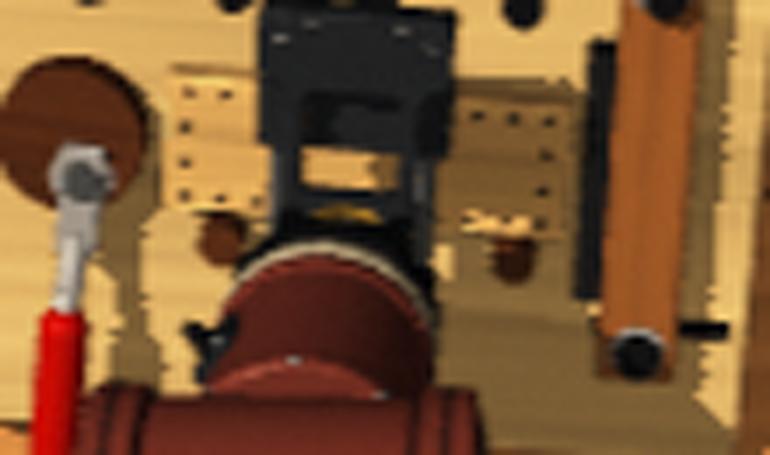

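Request:
arm_command(
  rows=[
    [[0,0,0],[0.5,0,0],0.5],
    [[0,0,0],[0.8,0.3,0],0.5],
    [[0,0,0],[0.8,0.3,0],0.5],
    [[0,0,0],[0.8,0.3,0],0.5],
  ],
)

```text
clock: 12.5
tool_pos: [0.6352, 0.0529, 0.085]
tool_rot: [0.629, 0.331, -0.375, 0.595]
force: [-3.9, -0.3, 13.4]
grip_width: 0.69
```

```bash
python3 s.py
```

```text
12.5 B [30.3  3.2  2.8] Ftool [-13.53   3.38   0.48] T [-0.11 -0.06  0.25] 0.6903716917886042
```

Request:
arm_command(
  rows=[
    [[0,0,0],[-0.6,0,0],0.5],
    [[0,0,0],[-0.6,0,0],0.8],
    [[0,0,0],[-0.6,0,0],0.8],
    [[0,0,0],[-0.6,0,0],0.95],
    [[0,0,0],[-0.6,0,0],0.95],
    [[0,0,0],[-0.6,0,0],0.95],
    [[0,0,0],[-0.6,0,0],0.95],
    [[0,0,0],[-0.6,0,0],0.95],
  ],
)

```text
clock: 13.3
tool_pos: [0.6336, 0.0528, 0.0834]
tool_rot: [0.629, 0.331, -0.375, 0.595]
force: [0.3, 0.8, -0.3]
grip_width: 0.944
```

```bash
python3 s.py
```

```text
13.3 B [28.2  3.   2.2] Ftool [ 0.44  0.05 -0.84] T [0.04 0.28 0.  ] 0.9442748256362044
```

Request:
arm_command(
  rows=[
    [[0,0,0],[-5,1.5,0],0.95],
    [[0,0,0],[-20,1.5,0],0.95],
    [[0,0,0],[-50,1.5,0],0.95],
    [[0,0,0],[-90,1.5,0],0.95],
    [[0,0,0],[-130,1.5,0],0.95],
    [[0,0,0],[-170,1.5,0],0.95],
    [[0,0,0],[-190,1.5,0],0.95],
    [[0,0,0],[-190,1.5,0],0.5],
  ],
)

```text
clock: 14.1
tool_pos: [0.5417, 0.0586, 0.2542]
tool_rot: [0.63, 0.329, -0.373, 0.596]
force: [0.7, -0.0, 0.3]
grip_width: 0.913
```

```bash
python3 s.py; python3 - <<'E'
from h import *
f=eyes.grab_frame("side");cv2.imwrite("pics/side12raw.png",f)
cv2.imwrite("pics/side12.png",cv2.resize(f[140:305,175:345],None,fx=3.6,fy=3.6,interpolation=cv2.INTER_CUBIC))
t=eyes.grab_frame("top");cv2.imwrite("pics/top12raw.png",t);cv2.imwrite("pics/top12.png",cv2.resize(t[100:222,205:360],None,fx=5,fy=4.9,interpolation=cv2.INTER_CUBIC)[:598])
E
```

```text
14.1 B [ 33.6   3.3 196.2] Ftool [ 0.11  0.72 -0.02] T [ 0.05  0.19 -0.01] 0.9129048376120827
```

View pics/side12.png

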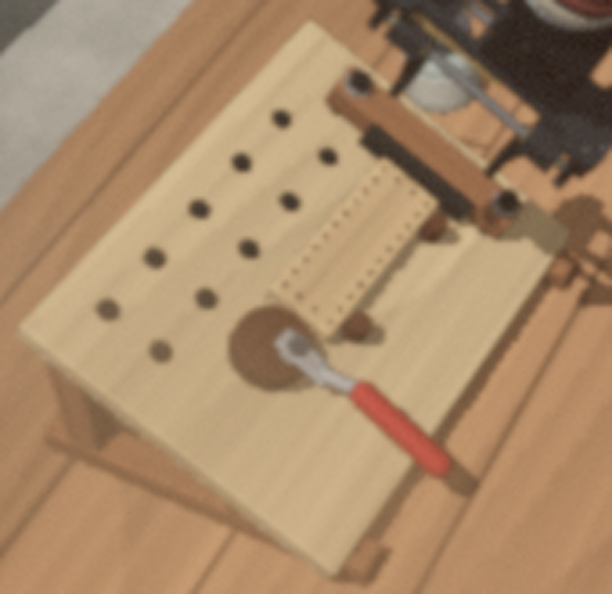

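View pics/top12.png

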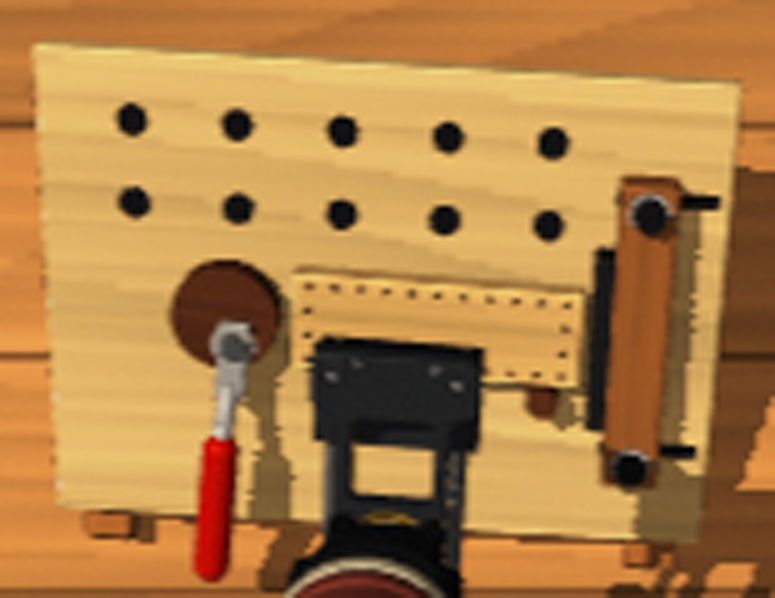

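Base is released flat against the dogs, with clear gaps at both ends (top zoom: cam rim at 280, base from 293 to 583, liner at 592). Next I'll refine the board frame from the contact readings and measure the base, lever and liner.

```bash
python3 - <<'E'
from h import *
nz=Rb[:,2]
np.savez("board.npz",R=Rb,t=tb+nz*.0029+Rb[:,0]*.0003)
E
python3 - <<'E'
from h import *
nz=Rb[:,2]
def onb(n,uv,h): return (inB(onplane(n,uv,B([0,0,h]),nz))*1e3).round(1)
print("base top:",[onb("top",zt(*p),.018) for p in((294,268),(583,290),(577,387))])
print("base side:",[onb("side",zs(*p),.018) for p in((272,290),(393,160),(440,203),(323,332))])
print("liner top",[onb("top",zt(*p),.025) for p in((595,250),(586,428))], "side",[onb("side",zs(*p),.025) for p in((365,126),(452,212))])
print("bolt",onb("top",zt(232,344),.032),onb("side",zs(296,346),.032))
t=cv2.imread("pics/top0.png");s=cv2.imread("pics/side0.png")
for n,f in(("top",t),("side",s)):
    b,g,r=[f[...,i].astype(int) for i in range(3)]; m=((r>110)&(g<.45*r)&(b<.45*r)).astype(np.uint8)
    k,l,st,c=cv2.connectedComponentsWithStats(m)
    lo=(215,180,270,230) if n=="top" else (255,225,310,285)
    i=max((i for i in range(1,k) if lo[0]<c[i][0]<lo[2] and lo[1]<c[i][1]<lo[3]),key=lambda i:st[i,4])
    ys,xs=np.where(l==i); P=np.c_[xs,ys].astype(float); ctr=P.mean(0); d=np.linalg.svd(P-ctr,full_matrices=False)[2][0]
    e=onb(n,ctr,.044); a=onb(n,ctr+15*d,.044)-onb(n,ctr-15*d,.044)
    if a[0]>0:a=-a
    print(n,st[i,4],e,"t",np.arctan2(a[1],-a[0]), "t from pivot",np.arctan2(e[1]-120,18-e[0]))
E
```

```text
base top: [array([66.1, 85.7, 18. ]), array([ 62.9, -81.5,  18. ]), array([  1.3, -81.7,  18. ])]
base side: [array([59. , 86.7, 18. ]), array([ 50.5, -87.6,  18. ]), array([ -2.6, -83.4,  18. ]), array([ 7.8, 87.7, 18. ])]
liner top [array([ 90.1, -86.7,  25. ]), array([-22.2, -88.5,  25. ])] side [array([ 86.4, -91.4,  25. ]), array([-14.9, -78.6,  25. ])]
bolt [ 21.5 119.7  32. ] [ 17.7 121.3  32. ]
top 162 [-82. 131.  44.] t 0.08439123123740024 t from pivot 0.10955952677394434
side 2 [-60.7 123.6  44. ] t 0.132551532296674 t from pivot 0.04571146385163936
```

```bash
cat >> h.py <<'E'
def lev(t,r,z,back=0):
    "tool pose straddling the lever; back = tool centre ahead of lever axis along tangent (m)"
    tg=np.array([np.sin(t),np.cos(t),0]); p=np.array([.018-r*np.cos(t),.12+r*np.sin(t),z])+tg*back
    Rt=toolR(-Rb[:,2],Rb@tg); return Rt,B(p)+Rt[:,0]*.0242
E
python3 - <<'E'
from h import *
rel(*lev(.09,.08,.12))
E
```

```text
turn [-8.608e+01  3.000e-02 -3.000e-02] shift [  74.5  -94.4 -122.1] rows>= 10.0 3.4
```

Request:
arm_command(
  rows=[
    [[-8,0,0],[0,-30,-30],0.42],
    [[-16,0,0],[0,-60,-70],0.42],
    [[-24,0,0],[0,-94.4,-110],0.42],
    [[-32,0,0],[0,-94.4,-122],0.42],
    [[-40,0,0],[10,-94.4,-122],0.42],
    [[-48,0,0],[30,-94.4,-122],0.42],
    [[-56,0,0],[50,-94.4,-122],0.42],
    [[-64,0,0],[74,-94.4,-122],0.42],
    [[-72,0,0],[74,-94.4,-122],0.42],
    [[-80,0,0],[74,-94.4,-122],0.42],
    [[-86,0,0],[74,-94.4,-122],0.42],
    [[-86,0,0],[74,-94.4,-122],0.42],
    [[-86,0,0],[74,-94.4,-122],0.42],
    [[-86,0,0],[74,-94.4,-122],0.42],
  ],
)

```text
clock: 15.6
tool_pos: [0.5049, 0.1846, 0.138]
tool_rot: [0.055, 0.499, -0.049, 0.864]
force: [-1.0, -0.6, 0.6]
grip_width: 0.42
```

```bash
python3 - <<'E'
from h import *
rel(*lev(.09,.08,.12)); rel(*lev(.09,.08,.03))
st=telemetry.read_state(); print(st["joint_pos"].round(2),st["grip_width"],(R.from_quat(st["tool_rot"]).inv().apply(st["force"])).round(2))
f=eyes.grab_frame("side")
cv2.imwrite("pics/side13.png",cv2.resize(f[140:305,195:365],None,fx=3.6,fy=3.6,interpolation=cv2.INTER_CUBIC))
t=eyes.grab_frame("top");cv2.imwrite("pics/top13.png",cv2.resize(t[100:222,205:360],None,fx=5,fy=4.9,interpolation=cv2.INTER_CUBIC)[:598])
E
```

```text
turn [-0.19 -0.11  0.04] shift [-0.2  0.4  1.1] rows>= 0.0 0.0
turn [-0.19 -0.11  0.04] shift [89.8  0.5  1.3] rows>= 0.0 1.8
[ 0.34 -0.31  2.25 -0.29  0.74 -0.91] 0.4197066996062928 [-1.   -0.68 -0.44]
```

View pics/side13.png

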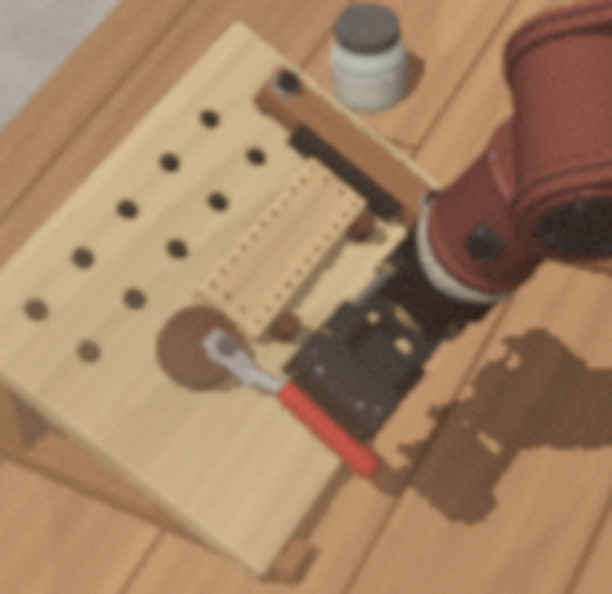

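View pics/top13.png

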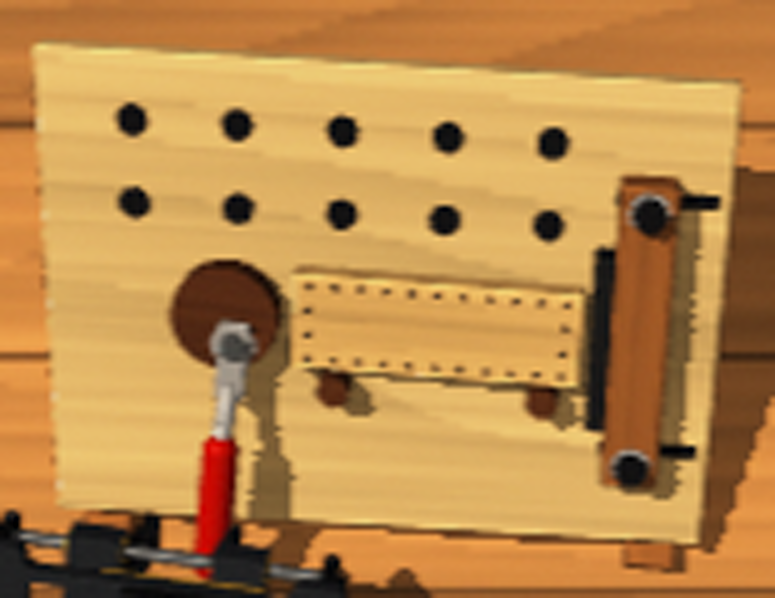

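```bash
python3 - <<'E'
from h import *
st=telemetry.read_state(); M=R.from_quat(st["tool_rot"]).as_matrix()
tip=st["tool_pos"]-M[:,0]*.0242; print("tip board",inB(tip).round(3))
for nm,p in dict(tip=tip,fl=tip+M[:,1]*.02,fr=tip-M[:,1]*.02,body=tip-M[:,0]*.045,back=tip-M[:,0]*.12,grip=B([-.082,.129,.042])).items():
    a=proj("top",p)[0];b=proj("side",p)[0]
    print(nm,p.round(3),"top",((a[0]-205+.5)*5).round(),((a[1]-100+.5)*4.9).round(),"side",((b-[195,140]+.5)*3.6).round())
f=eyes.grab_frame("side");cv2.imwrite("pics/side13f.png",f)
t=eyes.grab_frame("top");cv2.imwrite("pics/top13f.png",cv2.resize(t[150:300,180:330],None,fx=4,fy=4,interpolation=cv2.INTER_CUBIC))
E
```

```text
tip board [-0.062  0.127  0.12 ]
tip [0.493 0.185 0.16 ] top 195.0 536.0 side [349. 372.]
fl [0.496 0.205 0.161] top 160.0 531.0 side [333. 389.]
fr [0.49  0.166 0.159] top 231.0 541.0 side [364. 355.]
body [0.471 0.187 0.199] top 180.0 572.0 side [374. 347.]
back [0.433 0.189 0.264] top 152.0 639.0 side [419. 302.]
grip [0.515 0.186 0.082] top 216.0 509.0 side [327. 430.]
```

View pics/top13f.png

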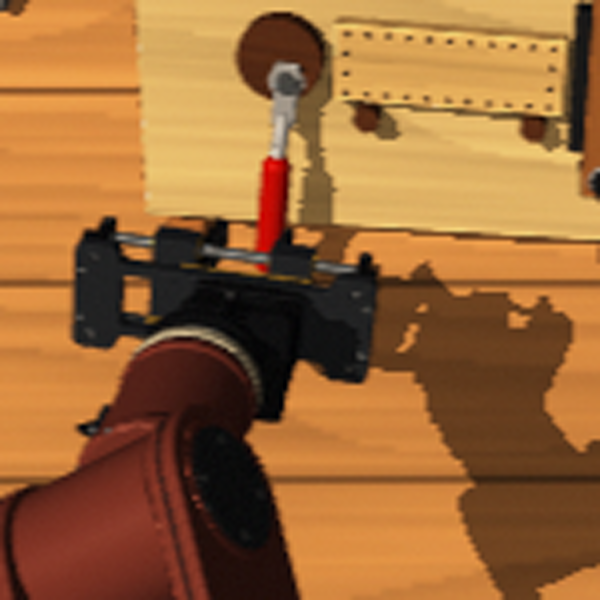

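Request:
arm_command(
  rows=[
    [[0,0,0],[30,0,0],0.42],
    [[0,0,0],[55,0,0],0.42],
    [[0,0,0],[70,0,0],0.42],
    [[0,0,0],[80,0,0],0.42],
    [[0,0,0],[88,0,0],0.42],
    [[0,0,0],[88,0,0],0.42],
  ],
)

```text
clock: 16.4
tool_pos: [0.5491, 0.1819, 0.0621]
tool_rot: [0.054, 0.499, -0.049, 0.864]
force: [0.1, 1.0, 0.0]
grip_width: 0.42
```

```bash
cat > l.py <<'E'
from h import *
st=telemetry.read_state(); M=R.from_quat(st["tool_rot"]).as_matrix()
tip=inB(st["tool_pos"]-M[:,0]*.0242); tg=Rb.T@M[:,1]
half=st["grip_width"]*.0435
# lever axis if pushed by trailing finger: tip centre minus (half-11mm) along tool y
c=tip-tg*(half-.011)
t=np.arctan2(c[1]-.12,.018-c[0])
print("clock",round(st["clock"],2),"tip",(tip*1e3).round(1),"tooltheta",round(float(np.arctan2(tg[0],tg[1])),3),"t(push)",round(float(t),3),"r",round(float(np.hypot(c[1]-.12,.018-c[0])*1e3),1),"Ft",(M.T@st["force"]).round(2),"gw",round(float(st["grip_width"]),3))
E
python3 l.py
python3 - <<'E'
from h import *
t=eyes.grab_frame("top");cv2.imwrite("pics/top14f.png",cv2.resize(t[130:230,200:300],None,fx=5.5,fy=5.5,interpolation=cv2.INTER_CUBIC))
f=eyes.grab_frame("side")
cv2.imwrite("pics/side14.png",cv2.resize(f[190:300,210:330],None,fx=5,fy=5,interpolation=cv2.INTER_CUBIC))
E
```

```text
clock 16.4 tip [-62.5 126.9  31.9] tooltheta 0.092 t(push) -0.004 r 81.1 Ft [ 0.01  1.   -0.01] gw 0.42
```

View pics/top14f.png

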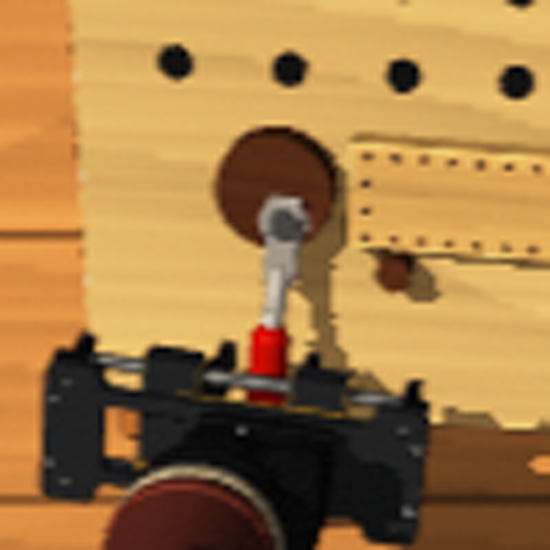

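View pics/side14.png

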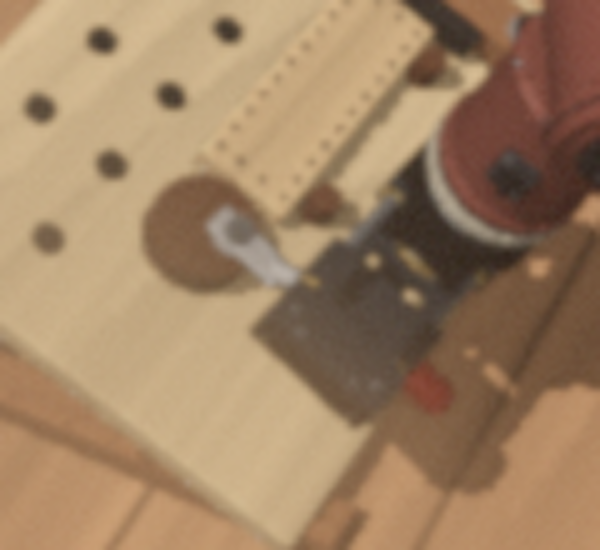

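Request:
arm_command(
  rows=[
    [[2.9,0,0],[0,4,0.1],0.42],
    [[5.7,0,0],[0,8.1,0.4],0.42],
    [[8.6,0,0],[0,12.1,0.9],0.42],
    [[11.5,0,0],[0,16,1.6],0.42],
    [[14.3,0,0],[0,20,2.5],0.42],
    [[17.2,0,0],[0,23.8,3.6],0.42],
    [[20,0,0],[0,27.7,4.9],0.42],
    [[22.9,0,0],[0,31.4,6.4],0.42],
    [[25.8,0,0],[0,35.1,8],0.42],
    [[28.6,0,0],[0,38.7,9.9],0.42],
    [[28.6,0,0],[0,38.7,9.9],0.42],
  ],
)

```text
clock: 17.6
tool_pos: [0.5631, 0.219, 0.0703]
tool_rot: [0.266, 0.471, -0.17, 0.824]
force: [-0.8, -1.6, 0.6]
grip_width: 0.415
```

```bash
python3 l.py
python3 - <<'E'
from h import *
t=eyes.grab_frame("top");cv2.imwrite("pics/top15f.png",cv2.resize(t[120:230,200:350],None,fx=5,fy=5,interpolation=cv2.INTER_CUBIC))
E
```

```text
clock 17.6 tip [-48.1 164.7  33.1] tooltheta 0.591 t(push) 0.507 r 80.1 Ft [-0.87 -1.5   0.67] gw 0.415
```

View pics/top15f.png

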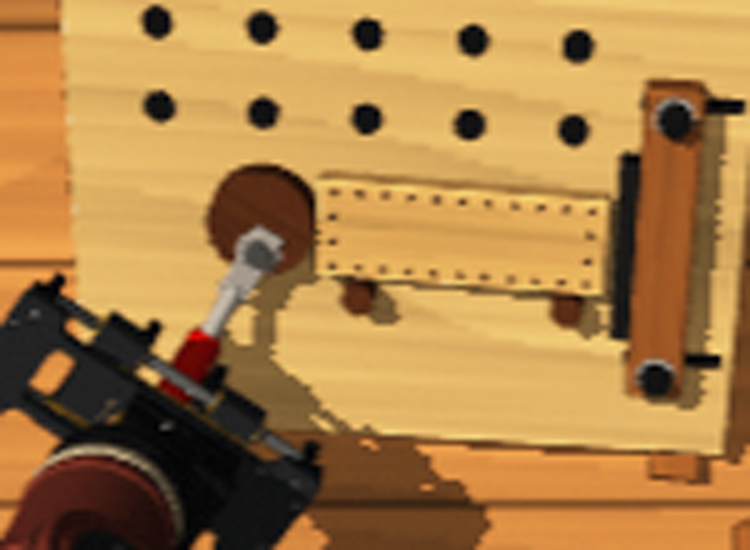

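```bash
cat > m.py <<'E'
from h import *
import sys
def edge(t,rows,c0,c1):
    # subpixel left edge of black strip: 50% crossing, averaged
    g=t.astype(float).sum(2); out=[]
    for r in rows:
        p=g[r,c0:c1]; k=int(np.argmin(p)); hi=np.median(p[:4]); lo=p[k]; th=(hi+lo)/2
        i=next(i for i in range(k,-1,-1) if p[i]>th); out.append(c0+i+(p[i]-th)/(p[i]-p[i+1]))
    return np.array(out)
def meas(t):
    u=edge(t,range(152,158),314,333)-edge(REF,range(152,158),314,333)
    l=edge(t,range(179,186),311,331)-edge(REF,range(179,186),311,331)
    a=REF[150:182,263:327].astype(np.float32).mean(2); b=t[150:182,263:327].astype(np.float32).mean(2)
    x0,y0,w,h=265,155,58,22
    W=np.eye(2,3,dtype=np.float32)
    A=REF[155:180,262:324].mean(2).astype(np.float32);Bm=t[155:180,262:324].mean(2).astype(np.float32)
    m=np.zeros(A.shape,np.uint8); m[2:-2,6:-4]=1
    try: cc,W=cv2.findTransformECC(A,Bm,W,cv2.MOTION_TRANSLATION,(3,200,1e-5),m,1)
    except Exception as e: cc=-1
    return u,l,W[:,2],cc
REF=cv2.imread("pics/top0b.png") if False else cv2.imread("pics/top13raw.png")
E
python3 - <<'E'
from h import *
import m
m.REF=cv2.imread("pics/top12raw.png")
fs=[eyes.grab_frame("top") for _ in range(2)]
cv2.imwrite("pics/top15raw.png",fs[0])
for f in [cv2.imread("pics/top0.png")]+fs:
    u,l,w,cc=m.meas(f); print("up",u.round(2),u.mean().round(3),"lo",l.round(2),l.mean().round(3),"base",w,cc)
print(np.abs(fs[0].astype(int)-fs[1]).mean())
E
```

```text
up [-0.   -0.01 -0.02 -0.   -0.03  0.01] -0.01 lo [ 0.05  0.41  0.01  0.02 -0.04 -0.05  0.03] 0.062 base [0. 0.] -1
up [ 0.    0.02 -0.01  0.01 -0.02  0.01] -0.001 lo [ 0.13  0.05 -0.01  0.01 -0.02 -0.04  0.02] 0.02 base [-0.05018325  0.85304534] 0.2095012125954183
up [ 0.01  0.   -0.   -0.   -0.02  0.01] -0.0 lo [-0.13  0.05 -0.02 -0.01 -0.05 -0.07  0.04] -0.027 base [-0.05939073  0.8334558 ] 0.20812729954857526
0.76764453125[ WARN:0@1.322] global loadsave.cpp:275 findDecoder imread_('pics/top13raw.png'): can't open/read file: check file path/integrity
```

The liner's front edge can be tracked to about 0.02 px (0.06 mm) in the top view, which is enough feedback for the squeeze. Swinging on.

Request:
arm_command(
  rows=[
    [[2.9,0,0],[0,4,0.1],0.42],
    [[5.7,0,0],[0,8.1,0.4],0.42],
    [[8.6,0,0],[0,12.1,0.9],0.42],
    [[11.5,0,0],[0,16,1.6],0.42],
    [[11.5,0,0],[0,16,1.6],0.42],
  ],
)

```text
clock: 18.25
tool_pos: [0.5723, 0.2306, 0.0746]
tool_rot: [0.347, 0.452, -0.217, 0.793]
force: [-1.8, -2.4, 1.8]
grip_width: 0.421
```

```bash
sed -i 's/^REF=.*/REF=cv2.imread("pics\/top15raw.png")/' m.py
cat > mm.py <<'E'
import runpy,sys; runpy.run_path("l.py")
import m; from h import *
f=eyes.grab_frame("top"); cv2.imwrite(f"pics/{sys.argv[1]}.png",f)
u,l,w,cc=m.meas(f); print("liner mm: up",(u.mean()/.339).round(2),"sd",(u.std()/.339).round(2),"lo",(l.mean()/.339).round(2),"base mm",(w/.339).round(2),round(cc,3))
E
python3 mm.py top16raw
```

```text
clock 18.25 tip [-38.6 176.8  32.5] tooltheta 0.791 t(push) 0.697 r 80.6 Ft [-2.37 -2.12  1.37] gw 0.421
liner mm: up 0.02 sd 0.02 lo -0.1 base mm [2.86 1.55] 0.821
```

Request:
arm_command(
  rows=[
    [[2.9,0,0],[0,4,0.1],0.42],
    [[5.7,0,0],[0,8,0.4],0.42],
    [[5.7,0,0],[0,8,0.4],0.42],
  ],
)

```text
clock: 18.6
tool_pos: [0.5776, 0.2356, 0.0772]
tool_rot: [0.386, 0.441, -0.239, 0.775]
force: [-1.1, -2.4, 0.0]
grip_width: 0.419
```

```bash
python3 mm.py top17raw
```

```text
clock 18.6 tip [-33.  182.2  32.3] tooltheta 0.89 t(push) 0.794 r 80.8 Ft [-0.52 -2.21  1.39] gw 0.419
liner mm: up 0.01 sd 0.03 lo 0.01 base mm [4.51 1.98] 0.826
```

Request:
arm_command(
  rows=[
    [[2.9,0,0],[0,4,0.1],0.42],
    [[4,0,0],[0,5.6,0.2],0.42],
    [[4,0,0],[0,5.6,0.2],0.42],
  ],
)

```text
clock: 18.95
tool_pos: [0.581, 0.2381, 0.0788]
tool_rot: [0.412, 0.432, -0.254, 0.761]
force: [-4.7, -4.5, 0.7]
grip_width: 0.421
```

```bash
python3 mm.py top18raw
```

```text
clock 18.95 tip [-29.3 184.9  32.1] tooltheta 0.958 t(push) 0.851 r 80.8 Ft [-2.79 -5.62  1.87] gw 0.421
liner mm: up 0.58 sd 0.33 lo 0.05 base mm [4.79 1.4 ] 0.817
```

```bash
python3 - <<'E'
from h import *
import m
for k in(16,17,18):
    u,l,w,cc=m.meas(cv2.imread(f"pics/top{k}raw.png"));print(k,(u/.339).round(2),(l/.339).round(2))
t=cv2.imread("pics/top18raw.png")
cv2.imwrite("pics/top18f.png",cv2.resize(t[120:230,200:350],None,fx=5,fy=5,interpolation=cv2.INTER_CUBIC))
E
```

```text
16 [ 0.    0.01  0.06 -0.    0.02  0.  ] [-0.49 -0.03 -0.03  0.02 -0.06 -0.04 -0.04]
17 [ 0.03 -0.04  0.05 -0.03  0.01  0.01] [ 0.15 -0.04  0.06 -0.05 -0.02  0.05 -0.09]
18 [ 0.99  0.84  0.46  0.63  0.59 -0.05] [-0.78  0.29  0.13  0.38  0.29  0.45 -0.41]
```

View pics/top18f.png

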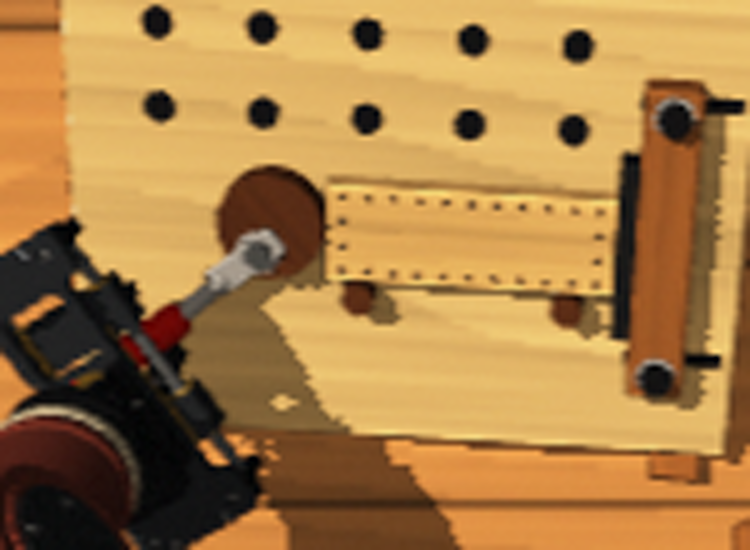

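Liner contact has begun: the edge moved about 0.5 mm and push force rose from 2.2 to 5.6 N. Small steps from here.

Request:
arm_command(
  rows=[
    [[1.4,0,0],[0,2,0],0.42],
    [[2.9,0,0],[0,4,0.1],0.42],
    [[4,0,0],[0,5.6,0.2],0.42],
    [[4,0,0],[0,5.6,0.2],0.42],
  ],
)

```text
clock: 19.4
tool_pos: [0.5844, 0.2402, 0.0805]
tool_rot: [0.437, 0.424, -0.27, 0.746]
force: [-6.1, -7.1, 2.9]
grip_width: 0.423
```

```bash
python3 mm.py top19raw;python3 - <<'E'
from h import *
import m
for k in(17,18,19):
    u,l,w,cc=m.meas(cv2.imread(f"pics/top{k}raw.png"));print(k,(u/.339).round(2),(l/.339).round(2))
E
```

```text
clock 19.4 tip [-25.7 187.2  31.9] tooltheta 1.028 t(push) 0.903 r 80.7 Ft [-5.32 -6.85  4.53] gw 0.423
liner mm: up 1.69 sd 0.28 lo 0.56 base mm [5.96 1.8 ] 0.821
17 [ 0.03 -0.04  0.05 -0.03  0.01  0.01] [ 0.15 -0.04  0.06 -0.05 -0.02  0.05 -0.09]
18 [ 0.99  0.84  0.46  0.63  0.59 -0.05] [-0.78  0.29  0.13  0.38  0.29  0.45 -0.41]
19 [2.05 2.08 1.6  1.54 1.47 1.37] [-0.63  1.24  0.2   0.62  0.62  0.5   1.34]
```

```bash
python3 - <<'E'
from h import *
f=eyes.grab_frame("side");cv2.imwrite("pics/side19raw.png",f)
t=cv2.imread("pics/top19raw.png"); r=cv2.imread("pics/top15raw.png")
for a in(r,t):
    g=a.astype(float).mean(2)
    for row in (151,153,155,157): print(row,g[row,318:330].round().astype(int))
    for row in (181,183,185): print(row,g[row,316:328].round().astype(int))
s0=cv2.imread("pics/side0.png")
cv2.imwrite("pics/liner_side.png",np.hstack([cv2.resize(x[165:205,265:315],None,fx=8,fy=8,interpolation=cv2.INTER_CUBIC) for x in(s0,f)]))
cv2.imwrite("pics/liner_top.png",np.hstack([cv2.resize(x[148:192,306:340],None,fx=11,fy=11,interpolation=cv2.INTER_NEAREST) for x in(r,t)]))
E
```

```text
151 [173 172 172 171 171 132  58  18  17  18  73  95]
153 [174 173 174 174 173 135  61  26  27  28  78  96]
155 [168 169 168 168 167 118  36  24  26  26  72  94]
157 [167 167 168 167 166 119  41  25  25  33  75  93]
181 [ 59  84  92 147 175 151  85  26  25  25  77  96]
183 [ 78  95  95  96 151 140  63  25  26  23  70  92]
185 [94 95 94 93 95 95 62 24 25 33 74 92]
151 [174 173 173 174 174 173 114  18  17  19  72  96]
153 [175 176 175 175 176 174 118  27  29  28  79  98]
155 [170 169 170 170 170 147  85  26  26  28  72  94]
157 [169 168 169 168 170 146  81  25  27  33  74  94]
181 [ 61  84  95 148 175 176 119  24  26  25  79  96]
183 [ 80  95  96  96 154 179 122  27  26  22  71  92]
185 [ 96  95  94  95  96 120  89  27  26  34  75  91]
```

View pics/liner_side.png

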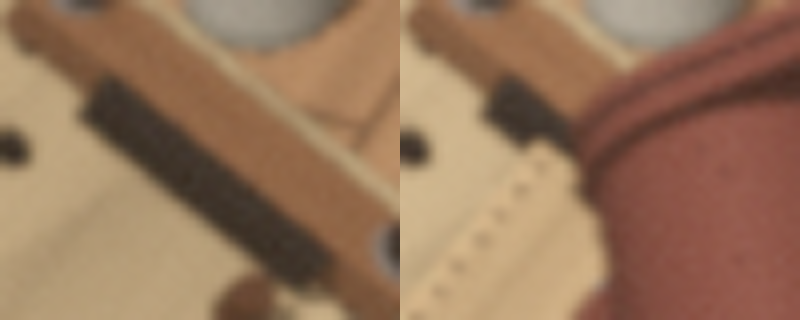

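View pics/liner_top.png

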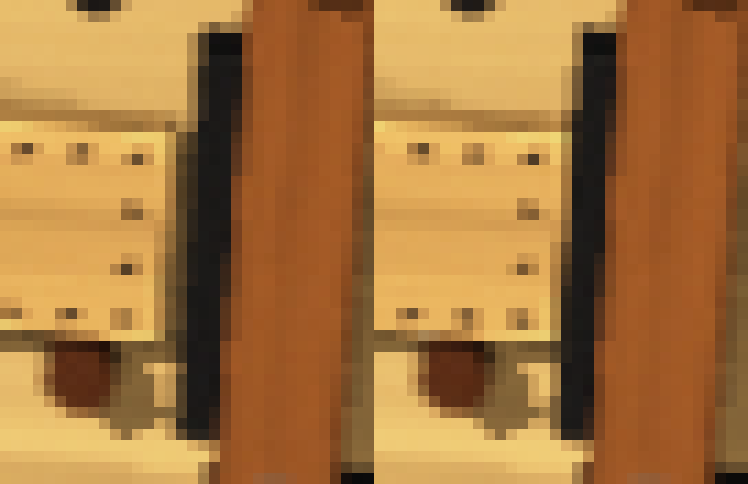

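Request:
arm_command(
  rows=[
    [[1.3,0,0],[0,1.8,0],0.42],
    [[2.6,0,0],[0,3.6,0.1],0.42],
    [[2.6,0,0],[0,3.6,0.1],0.42],
  ],
)

```text
clock: 19.8
tool_pos: [0.5864, 0.2413, 0.0814]
tool_rot: [0.454, 0.418, -0.281, 0.736]
force: [-10.3, -7.9, 3.1]
grip_width: 0.425
```

```bash
python3 mm.py top20raw;python3 - <<'E'
from h import *
R0=cv2.imread("pics/top15raw.png").astype(float).mean(2)
def dark(g,r0,r1,c0,c1):
    a=g[r0:r1,c0:c1]; hi=np.percentile(R0[r0:r1,c0-3:c0],60); return np.clip((hi-a)/(hi-22),0,1).sum(1)
for k in(16,17,18,19,20):
    g=cv2.imread(f"pics/top{k}raw.png").astype(float).mean(2)
    d=[(dark(R0,150,159,321,326)-dark(g,150,159,321,326)).mean()]
    print(k,np.array(d)/.339)
E
```

```text
clock 19.8 tip [-23.4 188.5  31.7] tooltheta 1.073 t(push) 0.934 r 80.7 Ft [ -7.49 -10.22   4.12] gw 0.425
liner mm: up 2.09 sd 0.49 lo 0.93 base mm [6.78 1.44] 0.791
16 [-0.0123821]
17 [0.02330748]
18 [0.4595943]
19 [1.30084854]
20 [1.62715321]
```

Squeeze measures about 1.6–2.0 mm (area 1.63, kinematics at most 2.03). I'll centre the fingers off the grip and withdraw straight out.

Request:
arm_command(
  rows=[
    [[0,0,0],[0,-3,0],0.42],
    [[0,0,0],[0,-6,0],0.42],
    [[0,0,0],[0,-8,0],0.42],
    [[0,0,0],[0,-8.5,0],0.42],
    [[0,0,0],[0,-8.5,0],0.42],
  ],
)

```text
clock: 20.35
tool_pos: [0.5828, 0.2401, 0.0804]
tool_rot: [0.456, 0.416, -0.278, 0.736]
force: [0.5, -0.3, 0.2]
grip_width: 0.42
```

```bash
python3 l.py
```

```text
clock 20.35 tip [-27.2 186.9  32.7] tooltheta 1.076 t(push) 0.889 r 81.8 Ft [0.07 0.34 0.49] gw 0.42
```

Request:
arm_command(
  rows=[
    [[0,0,0],[0,-2,0],0.45],
    [[0,0,0],[-10,-2,0],0.45],
    [[0,0,0],[-30,-2,0],0.45],
    [[0,0,0],[-60,-2,0],0.45],
    [[0,0,0],[-100,-2,0],0.45],
    [[0,0,0],[-140,-2,0],0.45],
    [[0,0,0],[-180,-2,0],0.45],
    [[0,0,0],[-180,-2,0],0.45],
    [[0,0,0],[-180,-2,0],0.45],
  ],
)

```text
clock: 21.25
tool_pos: [0.4913, 0.2449, 0.2372]
tool_rot: [0.457, 0.416, -0.277, 0.736]
force: [-0.4, -0.2, -0.6]
grip_width: 0.451
```

```bash
python3 mm.py top21raw;python3 - <<'E'
from h import *
R0=cv2.imread("pics/top15raw.png").astype(float).mean(2)
def dark(g,r0,r1,c0,c1):
    a=g[r0:r1,c0:c1]; hi=np.percentile(R0[r0:r1,c0-3:c0],60); return np.clip((hi-a)/(hi-22),0,1).sum(1)
t=cv2.imread("pics/top21raw.png");g=t.astype(float).mean(2)
print((dark(R0,150,159,321,326)-dark(g,150,159,321,326)).mean()/.339)
cv2.imwrite("pics/top21f.png",cv2.resize(t[100:222,205:360],None,fx=5,fy=4.9,interpolation=cv2.INTER_CUBIC)[:598])
s=eyes.grab_frame("side");cv2.imwrite("pics/side21f.png",s)
cv2.imwrite("pics/side21.png",cv2.resize(s[140:305,175:345],None,fx=3.6,fy=3.6,interpolation=cv2.INTER_CUBIC))
E
```

```text
clock 21.25 tip [-28.2 186.3 214.3] tooltheta 1.076 t(push) 0.858 r 82.2 Ft [ 0.35 -0.66 -0.07] gw 0.451
liner mm: up 2.1 sd 0.5 lo 1.02 base mm [6.82 1.26] 0.783
1.5310098692596232
```

View pics/top21f.png

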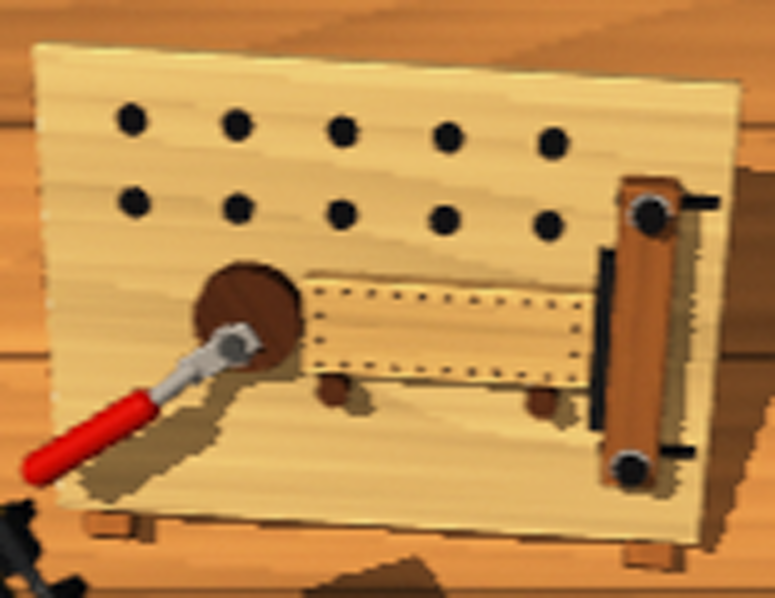

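View pics/side21.png

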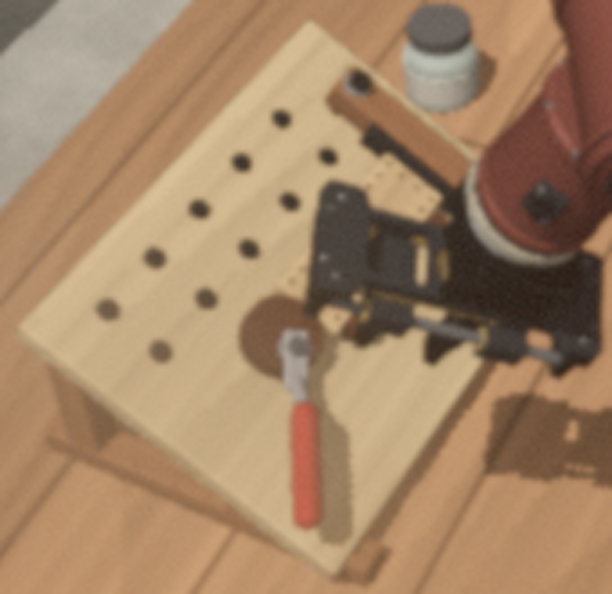

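Request:
arm_command(
  rows=[
    [[0,0,0],[-50,0,0],0.45],
    [[0,0,0],[-100,0,20],0.45],
    [[0,0,0],[-130,-30,40],0.45],
    [[0,0,0],[-150,-60,60],0.45],
    [[0,0,0],[-150,-80,80],0.45],
    [[0,0,0],[-150,-80,80],0.45],
    [[0,0,0],[-150,-80,80],0.45],
  ],
)

```text
clock: 22.05
tool_pos: [0.3821, 0.1415, 0.3477]
tool_rot: [0.457, 0.416, -0.279, 0.735]
force: [-0.6, 0.4, -0.2]
grip_width: 0.446
```

```bash
python3 - <<'E'
from h import *
S=[eyes.grab_frame("side") for _ in range(3)]
cv2.imwrite("pics/side22raw.png",S[0]); s=np.mean(S,0); s0=cv2.imread("pics/side0.png").astype(float)
print(telemetry.read_state()["clock"],telemetry.read_state()["tool_pos"],telemetry.read_state()["force"])
cv2.imwrite("pics/side22.png",np.hstack([cv2.resize(x[165:205,265:315].astype(np.uint8),None,fx=8,fy=8,interpolation=cv2.INTER_CUBIC) for x in(s0,s)]))
cv2.imwrite("pics/side22b.png",cv2.resize(S[0][140:305,175:345],None,fx=3.6,fy=3.6,interpolation=cv2.INTER_CUBIC))
nz=Rb[:,2]
# px shift per mm of board y at the liner
a=proj("side",B([.08,-.088,.02]))[0];b=proj("side",B([.08,-.089,.02]))[0];print("px/mm",b-a)
print("liner px",proj("side",B([.085,-.088,.02]))[0],proj("side",B([-.02,-.088,.02]))[0])
E
```

```text
22.2 [0.38205372 0.14263236 0.34763068] [ 0.17535152 -0.12257271  0.88831675]
px/mm [ 0.16953293 -0.19976732]
liner px [275.18597445 176.43837785] [302.33922098 198.39826381]
```

View pics/side22.png

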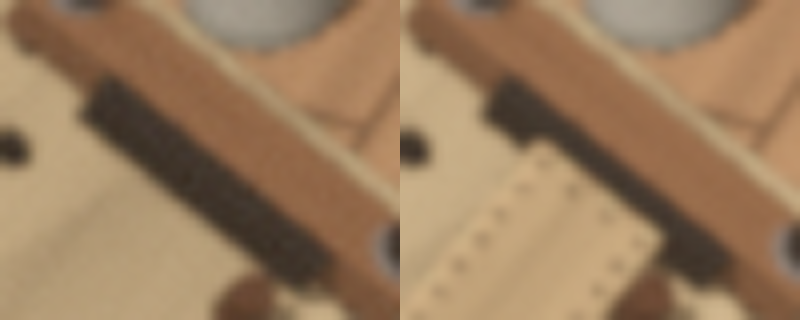

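View pics/side22b.png

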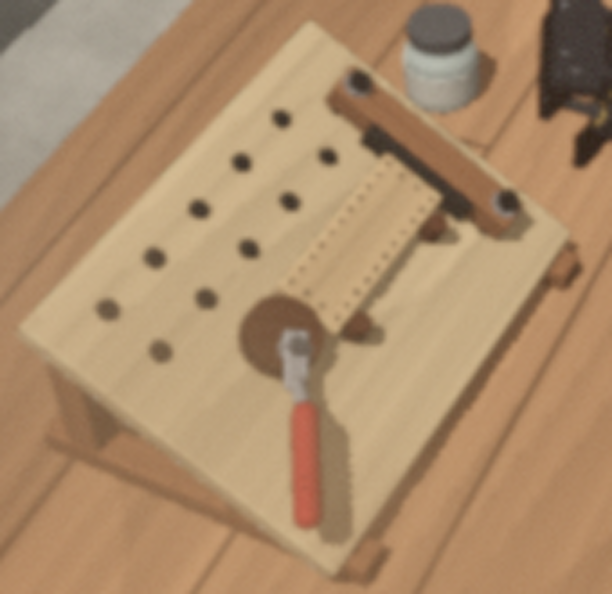

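```bash
python3 - <<'E'
from h import *
from rig import order
t=eyes.grab_frame("top").astype(int);t0=cv2.imread("pics/top0.png").astype(int)
for n,(r0,r1,c0,c1) in dict(hammer=(135,225,145,190),jar=(130,165,378,412),bodkin=(220,290,342,362)).items(): print(n,np.abs(t-t0)[r0:r1,c0:c1].mean().round(2))
print(order.hand_in())
E
```

```text
hammer 4.52
jar 3.95
bodkin 10.85
the job is handed in; nothing more can be done
None
```

The base is clamped on the work board and the job is handed in at about 22 s. No verdict was reported.

**What I did**
- I gripped the base across its width and lifted it. I lowered it tilted onto the board until it touched (about 13 N), then slid it down against both dogs and let go with clear gaps at both ends.
- I straddled the red grip with the fingers half open and swung the lever in small steps to about 0.93 rad. Then I pulled the fingers clear and moved the arm away.

**Last checks**
- **Base position:** it is flat and touches the cam, the liner and both dogs. It lines up with the board to within about 0.5°, judged by eye from the top view, and did not move when the lever was released.
- **Liner squeeze:** I estimate 1.5–2.0 mm, inside the 1.0–3.6 mm window. The dark-area measure gave 1.5–1.6 mm and the cam geometry at most 2.0 mm. The edge measurements disagreed, at 2.1 mm for the upper part and 1.0 mm for the noisier lower part.
- **Forces:** push force on the lever rose from about 2 N to 10 N as it clamped. The wrist reads near zero with the arm clear.

**What disagreed**
- **Fingertips:** the real tips ended about 24 mm short of the reported tool point, so my first grasp closed on nothing above the base. I corrected for this from pictures and contact.
- **Board height:** the camera fit put the board about 3 mm low. Contact corrected that.
- **Bystanders:** a picture comparison from start to end gave small differences for the hammer and jar and a larger one for the bodkin. I think that was the arm's shadow, but I did not check separately. I did not knowingly touch any of them.

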